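# Regrip the stick lighter and clip it into its charging dock

## Robot

A 6-joint arm with a two-finger parallel gripper is mounted at the origin on a cart in front of the work surface, level with it; the furniture and walls round the work are solid. World frame = base frame: x ahead of the robot, y to its left, z up, the work surface at z = 0. Lengths are in m, angles in rad, forces in N, time in s.
With the tool pointing down it reaches from about 0.35 to 0.725 m from the base axis. Payload 4.3 kg.
Tool frame: the origin (TCP) lies between the finger pads; the fingertips stand 19 mm ahead of it and the grasp point (between the pads) is the TCP; x points along the fingers, y is the direction in which the jaws open and shut, and the axes are right-handed (so a half turn about x gives the same grasp; the last joint's range is limited). The gripper opens to 85 mm and grips with 20 to 120 N. Pads are 22 mm wide; open, the fingers measure 114 mm over their backs; the gripper's body (76 mm by 85 mm) begins 54 mm behind the grasp point. The pads swing forward as they close: fully open they stand 13 mm farther back than shut.
Start: joints at [1.157, 0.377, 0.081, 1.274, 0, 1.46], TCP at [0.172, 0.549, 0.225] pointing down, gripper open.
Joint ranges: [-2.72, 2.72], [-0.84, 1.66], [-1.02, 1.22], [-1.77, 2.12], [-1.37, 1.28], [-3.14, 3.14]. Speed limits (rad/s): [2.57, 2.57, 3.14, 3.14, 3.14, 3.14].

## Interface

Orientations are given as a unit quaternion [w, x, y, z].
In Python, from bench import monitor, viewer, job gives the robot as it stands.
- The arm moves only by the tool move_arm, never from a script. Its argument "plan" is a list of rows, each a list of 7 numbers: the shift along the tool's x, y, z in mm, then the turn, a rotation vector about the tool's x, y, z in degrees, then the opening, from 0 (shut) to 1 (fully open). A call has 1 to 8 rows; each row shifts and turns the commanded pose from where the row before left it, along the tool's axes as they then stand; what a row does not reach is not made up. A row lasts 1/8 s, in which the tool goes at most 62.5 mm and 10.7 degrees, less where a joint would pass 70% of its speed; a pose out of reach is approached as far as the arm can. A call is refused whole if a number of a shift passes 62.5 or a number of a turn 10.7, either way. A call with a gripper value outside its range is refused whole. The fingers move at their own pace and stop on an object; "grip_force" is the grip in N (left out, the last holds). Time passes only in rows, so rows that do not move let the fingers close. It gives the time, the measured TCP pose, the force and the opening at its end, in the units of the state.
- monitor.state(): the state, without advancing time (a new reading comes with each control period).
- viewer.capture(name): name is "side" or "top" or "wrist"; returns a dict with "image" (384x512x3 uint8, red, green, blue), "fx", "fy", "cx", "cy" (pixels), "T" (4x4, takes a point from camera to world coordinates); the wrist camera has in their place "hand_eye" (4x4, takes a point from camera to tool coordinates, whose origin is the TCP and whose axes are the tool frame's). Camera axes: x right, y down, z forward; pixel columns grow to the right and rows downward; lengths in m; the calibration is good to about 2 mm. A picture is of the moment at which its call begins: read the wrist's pose just before it. There is no depth.
- job.finish_job(): hands the job in, once; it reports no verdict.
The state is a dict: "clock": time; "joint_positions": joint angles; "joint_velocities": joint speeds; "joint_torque": joint torques, N m; "tcp_pos": TCP position; "eef_rot": TCP orientation; "ft_force": force on the tool from outside, world axes, zero at the start; "moment": the same for the moment, N m; "gripper_width": finger opening in m.
Only numpy, scipy, OpenCV 4.12 (cv2) and the standard library are available. Lean on these libraries where they do the work, as an engineer would, in place of code of your own. Each camera call takes 0.05 s, during which the arm holds its last target.

## Task

Put the stick lighter on its sloping charging dock. It has been pushed handle-first under the little shelf, so draw it out by its metal nose, lay it down and let go of it on the open worktop, then take it by the handle, push the nose up under the dock's hood against the sprung contact and swing the handle down behind the tail stop, so that it lies fully home on the bed, and let go. Leave the jars, the shaker and the mug where they are.

Things in the scene. Friction and masses are not known exactly. Their poses are not given: they have to be found in the camera images.
- lighter: Stick lighter, 190 mm, 0.12 kg: black flat-sided handle 105 x 24 x 20 mm and straight steel nose 85 x 12 x 12. Origin: middle of the handle's underside; +x to the nose, z up (thumb switch). mm: handle x -52.5 to 52.5, z 0 to 20; nose x 52.5 to 137.5, z 4 to 16; centre of mass x 18. Starts with its handle under the shelf, some 70 mm of nose out in front.
- lighter_tip (a point): Centre of the nose's end face, lighter x = 137.5, z = 10 mm.
- lighter_tail (a point): Lower edge of the handle's rear end, lighter x = -52.5, z = 0 mm.
- riser: Low wooden shelf, fixed, open front and back: board 150 (x) x 200 (y) mm, top 110, underside 98 mm above the worktop; sides 12 mm thick at y = +-92 mm; a bar hangs 20 mm below the board at x = 60. Origin: centre of its footprint on the worktop; the front faces its -x (roughly to the robot's right), edge at x = -75 mm. Jars stand on its rear half.
- dock_bed: White charging dock's sloping bed, fixed, on a foot plate 200 x 74 x 12 mm. It rises at 30 degrees: +x up the slope (roughly away from the robot), y across, z normal to it. Origin: on its surface, 80 mm above the worktop, where the lighter's origin lies when home (the frames then coincide, nose up the slope). The handle lies on a rail 16 mm wide and 14 deep; fingers may pass beside it.
- dock_stop (a point): Middle of the tail stop's top edge: bed x = -52.5, z = 12 mm. The stop is a wall 10 mm thick across the bed's lower end that the handle's rear end bears on.
- dock_hood (a point): Middle of the hood's lower edge at its mouth: bed x = 116, z = 21 mm. The hood runs on to x = 155. Below it and in front of it is the nose channel: bed x 76 to 155, floor z = 3, inner walls y = +-9.5, wall tops z = 21 mm, too narrow for fingers. The lighter goes in only with its tail raised some 4 to 12 degrees off the bed.
- contact (a joint): Sprung contact plate under the hood, slides up the slope, 0 to 0.010 m; face at bed x = 134.5 mm + value. Spring about 3 N at 0, 9 N at 0.010, then a hard stop. With the lighter home it reads 0.003; push it to about 0.006 to 0.009 so that the tail can pass the stop; it then presses the lighter back against the stop.
- spice_jar_a: Bystander: spice jar with dark cap, diameter 44, height 105 mm, on the shelf; origin at its base.
- spice_jar_b: Bystander: spice jar with dark cap, diameter 40, height 105 mm, on the shelf; origin at its base.
- salt_shaker: Bystander: salt shaker, diameter 44, height 90 mm, on the shelf; origin at its base.
- mug_red: Bystander: patterned mug 90 x 122 x 87 mm standing behind the middle of the open worktop; origin at its base.

How it is judged:
On the way:
1. the lighter lies flat and still on the open worktop, out from under the shelf, and has been let go (horizontal distance between lighter and riser above 0.12 m and height (world z) of lighter below 0.008 m and angle between lighter's own z axis and vertical below 0.1 rad and contact force between the fingers and lighter below 0.1 N and linear speed of lighter below 0.02 m/s), for 0.2 s.
At the end, for the whole second after the job is handed in: The lighter lies at rest on the dock bed, nose up the slope under the hood and tail behind the stop: origin within 4 mm (along and above the bed) and 6 mm (across) of home, along the bed within 0.08 rad, tail no more than 5 mm above the bed, the sprung contact pushed in 1.2 to 6 mm (x of lighter in the frame of dock_bed between -0.004 and 0.004 m and y of lighter in the frame of dock_bed between -0.006 and 0.006 m and z of lighter in the frame of dock_bed between -0.004 and 0.004 m and z of lighter_tail in the frame of dock_bed below 0.005 m and x of lighter_tip in the frame of dock_bed above 0.128 m and angle between the x axis of lighter and the x axis of dock_bed, either way round below 0.08 rad and value of joint contact between 0.0012 and 0.006 m and linear speed of lighter below 0.02 m/s); the robot touches nothing.
It fails at once if a jar, the shaker or the mug is moved by more than 40 mm or tipped over (distance of any of spice_jar_a, spice_jar_b, salt_shaker, mug_red from where it was at the start of the episode above 0.04 m or angle between any of spice_jar_a, spice_jar_b, salt_shaker, mug_red's own z axis and vertical above 0.5 rad).
It also fails if it takes over 56 s, if anything falls off the work surface, if the arm or the gripper's body presses on something with over 40 N, if the wrist force passes 120 N, or if a joint passes its speed limit or range.

## Working session

There is one attempt and no reset: what is moved stays moved. The work goes in short steps, Python scripts to look and compute and a tool call to move; the robot and the scene stay as the last step left them, time stands still between calls to the robot, and variables do not carry over. Pictures are saved under pics/ and viewed, and the job is handed in when it is done.

Besides the shell and the picture viewer there is one more tool, called as name([rows], argument=value, ...), one row to a line, values as JSON. move_arm: Moves the arm, as the interface text tells. Its arguments: {"type":"object","properties":{"plan":{"type":"array","items":{"type":"array","items":{"type":"number"}}},"grip_force":{"type":"number"}},"required":["plan"]}

```bash
ls; mkdir -p pics
cat > h.py <<'E'
import numpy as np, cv2
from bench import monitor, viewer, job
from scipy.spatial.transform import Rotation as R
def pose(s=None):
    s=s or monitor.state()
    q=s["eef_rot"]; T=np.eye(4); T[:3,:3]=R.from_quat([q[1],q[2],q[3],q[0]]).as_matrix(); T[:3,3]=s["tcp_pos"]; return T
def cap(name,fn=None):
    P=pose(); c=viewer.capture(name)
    if "T" in c: T=np.array(c["T"])
    else: T=P@np.array(c["hand_eye"])
    if fn: cv2.imwrite("pics/"+fn+".png",cv2.cvtColor(np.array(c["image"]),cv2.COLOR_RGB2BGR))
    c["Tw"]=T; return c
def ray(c,u,v):
    T=c["Tw"]; d=T[:3,:3]@np.array([(u-c["cx"])/c["fx"],(v-c["cy"])/c["fy"],1]); return T[:3,3],d/np.linalg.norm(d)
def onz(c,u,v,z):
    o,d=ray(c,u,v); return o+d*(z-o[2])/d[2]
def proj(c,p):
    T=c["Tw"]; q=T[:3,:3].T@(np.array(p)-T[:3,3]); return q[0]/q[2]*c["fx"]+c["cx"],q[1]/q[2]*c["fy"]+c["cy"]
def tri(r1,r2):
    A=np.zeros((3,3));b=np.zeros(3)
    for o,d in (r1,r2):
        M=np.eye(3)-np.outer(d,d);A+=M;b+=M@o
    p=np.linalg.solve(A,b); return p,[np.linalg.norm((np.eye(3)-np.outer(d,d))@(p-o)) for o,d in (r1,r2)]
E
python3 - <<'E'
from h import *
np.set_printoptions(precision=4,suppress=True)
s=monitor.state(); print(s); print(pose(s))
import pickle
D={}
for n in("side","top","wrist"):
    c=cap(n,n+"0"); D[n]=c; print(n,c["fx"],c["cx"],c["cy"]); print(c["Tw"])
pickle.dump(D,open("cams0.pkl","wb"))
E
```

```text
pics
{'clock': 0.0, 'joint_positions': array([1.1567, 0.3781, 0.0796, 1.2744, 0.    , 1.4605]), 'joint_velocities': array([ 0.0001, -0.0005, -0.0012, -0.0008,  0.0013, -0.0006]), 'joint_torque': array([ -0.0011, -46.3609,  26.9873,   0.0209,  -0.    ,  -0.    ]), 'tcp_pos': array([0.1717, 0.5481, 0.2235]), 'eef_rot': array([ 0.6988,  0.1063,  0.6992, -0.1077]), 'ft_force': array([ 0.1428, -0.3457, -0.2341]), 'moment': array([-0.018 ,  0.0057,  0.0331]), 'gripper_width': 0.08559282507802868}
[[-0.0008  0.2992  0.9542  0.1717]
 [-0.0019  0.9542 -0.2992  0.5481]
 [-1.     -0.002  -0.0002  0.2235]
 [ 0.      0.      0.      1.    ]]
side 391.6130929859141 255.3029653495637 190.39418756363258
[[ 0.5069 -0.6623  0.5517  0.1022]
 [-0.862  -0.3937  0.3194 -0.2544]
 [ 0.0057 -0.6374 -0.7705  0.7787]
 [ 0.      0.      0.      1.    ]]
top 365.01921539139005 254.09736228491536 185.5554891678996
[[-0.0056 -0.9947  0.1029  0.4834]
 [-0.9997  0.0082  0.025   0.0143]
 [-0.0257 -0.1027 -0.9944  0.9766]
 [ 0.      0.      0.      1.    ]]
wrist 310.1436816547708 252.88739201475565 186.10085654530013
[[ 0.2994  0.9089  0.2904  0.0965]
 [ 0.9541 -0.2844 -0.0935  0.5718]
 [-0.0023  0.3051 -0.9523  0.3734]
 [ 0.      0.      0.      1.    ]]
```

View pics/side0.png

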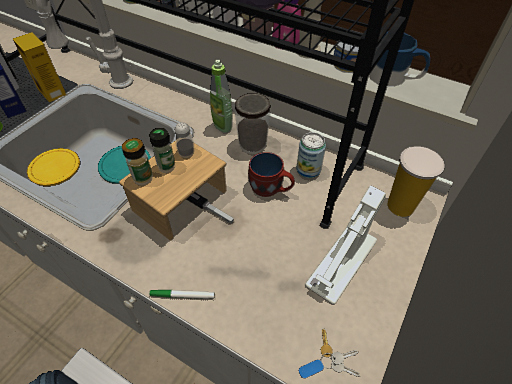

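View pics/top0.png

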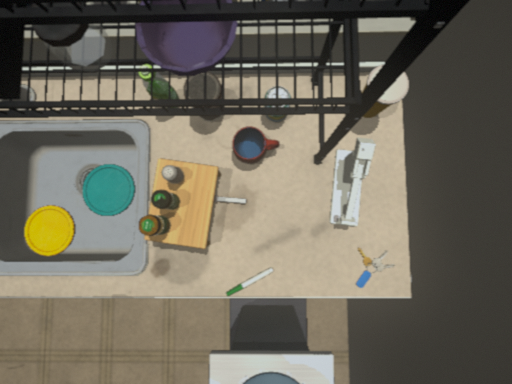

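View pics/wrist0.png

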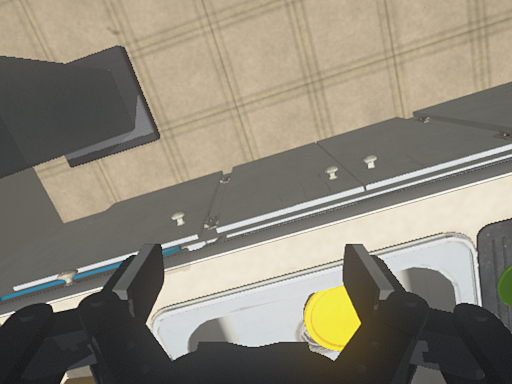

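Run:
```python
import cv2
s=cv2.imread("pics/side0.png");t=cv2.imread("pics/top0.png")
cv2.imwrite("pics/s_l.png",cv2.resize(s[110:240,110:260],None,fx=5,fy=4.6,interpolation=cv2.INTER_CUBIC))
cv2.imwrite("pics/s_d.png",cv2.resize(s[180:310,290:400],None,fx=4.6,fy=4.6,interpolation=cv2.INTER_CUBIC))
cv2.imwrite("pics/t_l.png",cv2.resize(t[150:260,140:260],None,fx=5,fy=5,interpolation=cv2.INTER_CUBIC))
cv2.imwrite("pics/t_d.png",cv2.resize(t[130:240,310:400],None,fx=5,fy=5,interpolation=cv2.INTER_CUBIC))
```

```text
(no output)
```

View pics/s_l.png

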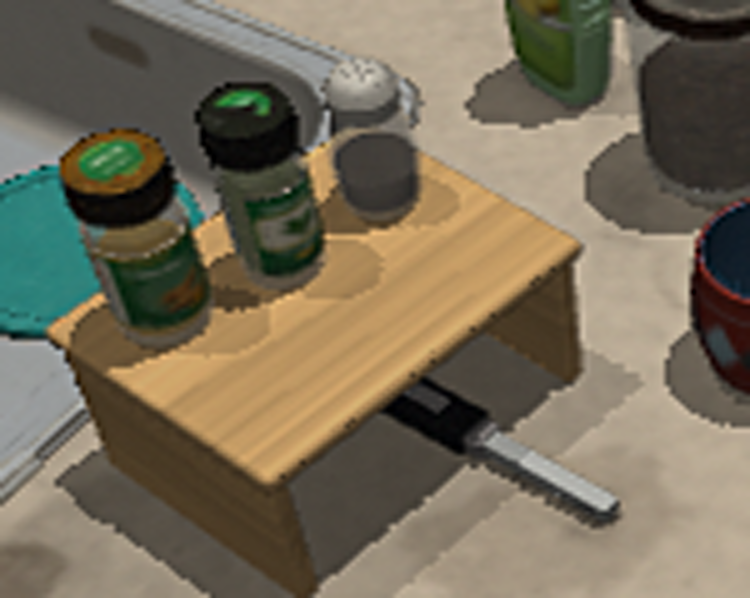

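View pics/s_d.png

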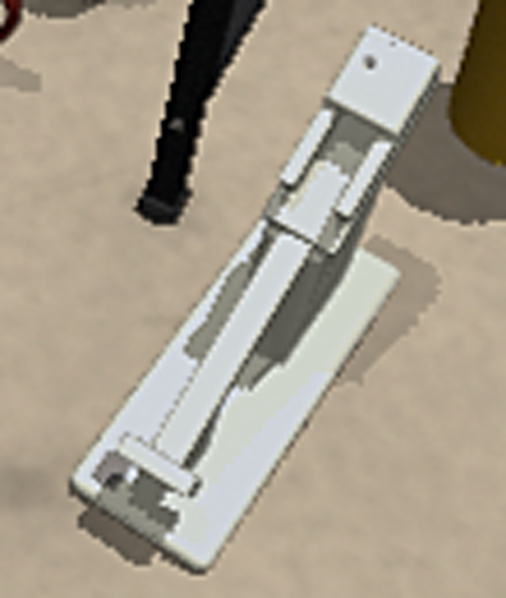

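View pics/t_l.png

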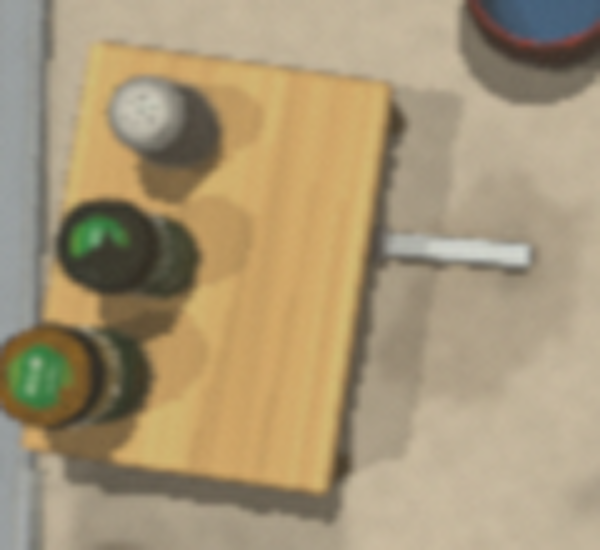

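View pics/t_d.png

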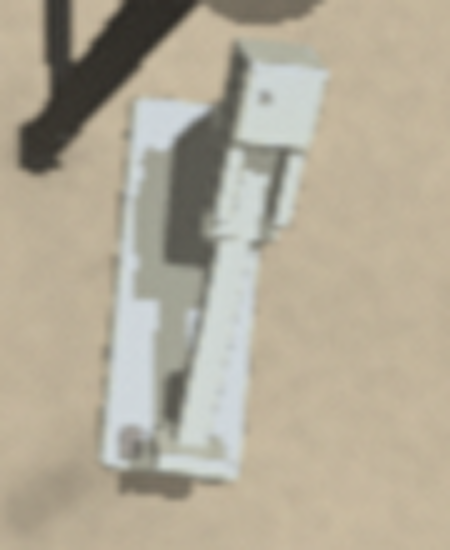

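Run:
```python
from h import *
import pickle
np.set_printoptions(precision=4,suppress=True)
D=pickle.load(open("cams0.pkl","rb")); S=D["side"];T=D["top"]
def cs(x,y): return (110+(x+.5)/5-.5,110+(y+.5)/4.6-.5)
def ct(x,y): return (140+(x+.5)/5-.5,150+(y+.5)/5-.5)
def ds(x,y): return (290+(x+.5)/4.6-.5,180+(y+.5)/4.6-.5)
def dt(x,y): return (310+(x+.5)/5-.5,130+(y+.5)/5-.5)
# nose top face in top view at z=.016: tip centre / at shelf edge centre
print("nose tip top", onz(T,*ct(529,254),.013), onz(T,*ct(388,245),.016))
# side view: tip upper corners
print("nose side: tip", onz(S,*cs(600,508),.016),onz(S,*cs(482,437),.016))
P=lambda n,a,b: print(n,*tri(ray(S,*ds(*a)),ray(T,*dt(*b))))
P("hood FL",(330,97),(232,142));P("hood FR",(398,133),(310,150));P("hood BR",(437,68),(327,72));P("hood BL",(370,25),(250,62))
P("plate BL",(73,485),(103,465));P("plate BR",(203,570),(238,480))
print("plate top view z.012",onz(T,*dt(103,465),.012),onz(T,*dt(238,480),.012),onz(T,*dt(137,100),.012))
print("plate side view z.012",onz(S,*ds(73,485),.012),onz(S,*ds(203,572),.012),onz(S,*ds(400,270),.012))
P("rail top R",(312,240),(260,240));P("rail top L",(275,222),(213,235))
# shelf corners top z=.11
P2=lambda n,a,b: print(n,*tri(ray(S,*cs(*a)),ray(T,*ct(*b))))
P2("shelf FR",(580,247),(390,88));P2("shelf FL",(272,485),(330,492));P2("shelf BL",(52,330),(22,448))
```

```text
nose tip top [0.5439 0.0618 0.013 ] [0.549  0.1362 0.016 ]
nose side: tip [0.5382 0.0679 0.016 ] [0.5476 0.1427 0.016 ]
hood FL [ 0.6282 -0.1947  0.1629] [np.float64(0.0005572078972380109), np.float64(0.0005572078972379219)]
hood FR [ 0.6233 -0.2277  0.165 ] [np.float64(0.0004293867559862483), np.float64(0.0004293867559862342)]
hood BR [ 0.6554 -0.2318  0.1778] [np.float64(0.0014020290364124197), np.float64(0.0014020290364124266)]
hood BL [ 0.66   -0.1981  0.1814] [np.float64(0.0004945728544799555), np.float64(0.0004945728544799225)]
plate BL [ 0.4838 -0.1601  0.0075] [np.float64(0.000796093694563061), np.float64(0.0007960936945630583)]
plate BR [ 0.4753 -0.2291  0.0103] [np.float64(0.0014241531327787416), np.float64(0.0014241531327786848)]
plate top view z.012 [ 0.4842 -0.16    0.012 ] [ 0.476  -0.2299  0.012 ] [ 0.6779 -0.1833  0.012 ]
plate side view z.012 [ 0.4811 -0.16    0.012 ] [ 0.4728 -0.2283  0.012 ] [ 0.6705 -0.2506  0.012 ]
rail top R [ 0.5877 -0.2146  0.1194] [np.float64(0.0023598218419623343), np.float64(0.002359821841962205)]
rail top L [ 0.5917 -0.1955  0.1136] [np.float64(0.0009806079720213073), np.float64(0.000980607972021278)]
shelf FR [0.6179 0.1245 0.1088] [np.float64(0.0008640423565884044), np.float64(0.0008640423565884008)]
shelf FL [0.4254 0.1522 0.1105] [np.float64(0.0014224097827203398), np.float64(0.0014224097827203997)]
shelf BL [0.4475 0.2975 0.1109] [np.float64(9.826719212285116e-06), np.float64(9.82671921214368e-06)]
```

```bash
cat >> h.py <<'E'
def Rt(yaw_y,pitch=0):
    """tool y at world yaw angle (deg) ; tool x down, then pitched: positive pitch raises tool z (nose-up) about tool y"""
    a=np.radians(yaw_y); y=np.array([np.cos(a),np.sin(a),0]); x=np.array([0,0,-1.]); z=np.cross(x,y)
    M=np.stack([x,y,z],1)
    # rotate about y so z rises
    return M@R.from_euler('y',-pitch,degrees=True).as_matrix() if False else R.from_rotvec(np.radians(-pitch)*y).as_matrix()@M
def rows(T0,p,Rm,n,nd=0,g=1):
    out=[];T=T0.copy()
    rv=R.from_matrix(T0[:3,:3].T@Rm).as_rotvec(degrees=True)
    for k in range(n):
        ptar=T0[:3,3]+(np.array(p)-T0[:3,3])*(k+1)/n
        d=T[:3,:3].T@(ptar-T[:3,3])*1000
        d=np.round(d,nd); r=np.round(rv/n,1)
        out.append([*d,*r,g])
        T[:3,3]=T[:3,3]+T[:3,:3]@d/1000; T[:3,:3]=T[:3,:3]@R.from_rotvec(r,degrees=True).as_matrix()
    for o in out: print([float(v)+0.0 for v in o],',')
    print("end",T[:3,3].round(4)); return T
E
python3 - <<'E'
from h import *
T0=pose(); 
T=rows(T0,[.40,.02,.24],Rt(-5.5),12)
print(T[:3,:3].round(3),Rt(-5.5).round(3), Rt(80,20).round(2))
E
```

```text
[-1.0, -36.0, 31.0, 6.5, 0.0, 0.0, 1.0] ,
[-2.0, -33.0, 36.0, 6.5, 0.0, 0.0, 1.0] ,
[-1.0, -28.0, 38.0, 6.5, 0.0, 0.0, 1.0] ,
[-1.0, -24.0, 42.0, 6.5, 0.0, 0.0, 1.0] ,
[-2.0, -19.0, 44.0, 6.5, 0.0, 0.0, 1.0] ,
[-1.0, -14.0, 46.0, 6.5, 0.0, 0.0, 1.0] ,
[-1.0, -8.0, 47.0, 6.5, 0.0, 0.0, 1.0] ,
[-1.0, -3.0, 48.0, 6.5, 0.0, 0.0, 1.0] ,
[-2.0, 2.0, 48.0, 6.5, 0.0, 0.0, 1.0] ,
[-1.0, 8.0, 47.0, 6.5, 0.0, 0.0, 1.0] ,
[-1.0, 13.0, 46.0, 6.5, 0.0, 0.0, 1.0] ,
[-2.0, 18.0, 45.0, 6.5, 0.0, 0.0, 1.0] ,
end [0.4001 0.0197 0.2404]
[[-0.001  0.996 -0.094]
 [-0.001 -0.094 -0.996]
 [-1.    -0.     0.001]] [[ 0.     0.995 -0.096]
 [ 0.    -0.096 -0.995]
 [-1.     0.     0.   ]] [[ 0.34  0.17  0.93]
 [-0.06  0.98 -0.16]
 [-0.94  0.    0.34]]
```

move_arm([
  [-1, -36, 31, 6.5, 0, 0, 1],
  [-2, -33, 36, 6.5, 0, 0, 1],
  [-1, -28, 38, 6.5, 0, 0, 1],
  [-1, -24, 42, 6.5, 0, 0, 1],
  [-2, -19, 44, 6.5, 0, 0, 0.7],
  [-1, -14, 46, 6.5, 0, 0, 0.6],
  [-1, -8, 47, 6.5, 0, 0, 0.5],
  [-1, -3, 48, 6.5, 0, 0, 0.5],
], grip_force=40)

```text
clock: 1.15
tcp_pos: [0.3247, 0.1952, 0.2344]
eef_rot: [0.581, 0.404, 0.581, -0.404]
ft_force: [0.8, 0.3, -0.3]
gripper_width: 0.0429
```

move_arm([
  [-2, 2, 48, 6.5, 0, 0, 0.5],
  [-1, 8, 47, 6.5, 0, 0, 0.5],
  [-1, 13, 46, 6.5, 0, 0, 0.5],
  [-2, 18, 45, 6.5, 0, 0, 0.5],
])

```text
clock: 1.65
tcp_pos: [0.4004, 0.0187, 0.2404]
eef_rot: [0.475, 0.524, 0.475, -0.524]
ft_force: [0.0, 0.4, 0.5]
gripper_width: 0.0423
```

Run:
```python
from h import *
T0=pose(); print(T0.round(4),monitor.state()["clock"])
T=rows(T0,[.5425,.05,.11],Rt(-5.5),4)
c=cap("wrist","w1")
```

```text
[[-1.000e-04  9.952e-01 -9.820e-02  4.004e-01]
 [ 3.000e-04 -9.820e-02 -9.952e-01  1.870e-02]
 [-1.000e+00 -1.000e-04 -3.000e-04  2.404e-01]
 [ 0.000e+00  0.000e+00  0.000e+00  1.000e+00]] 1.65
[33.0, 35.0, -11.0, 0.0, 0.0, 0.0, 1.0] ,
[32.0, 34.0, -12.0, 0.0, 0.0, 0.0, 1.0] ,
[33.0, 35.0, -11.0, 0.0, 0.0, 0.0, 1.0] ,
[32.0, 34.0, -11.0, 0.0, 0.0, 0.0, 1.0] ,
end [0.5422 0.05   0.1104]
```

View pics/w1.png

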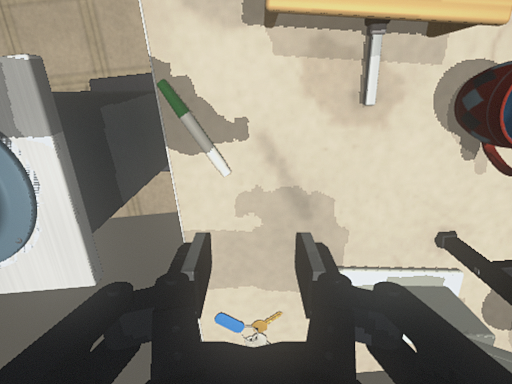

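Run:
```python
from h import *
c=cap("wrist")
im=np.array(c["image"]);g=im.min(2)
for v in range(30,106,6):
    print(v,[int(x) for x in g[v,358:386]])
for (u,v) in((369,98),(374,40)): print(onz(c,u,v,.016))
print("shelf front",onz(c,266,10,.098),onz(c,508,22,.098))
```

```text
30 [157, 161, 169, 127, 89, 93, 93, 77, 69, 65, 119, 174, 203, 205, 199, 198, 196, 194, 190, 191, 157, 151, 161, 158, 158, 159, 158, 160]
36 [161, 115, 106, 105, 89, 94, 87, 72, 64, 92, 146, 196, 210, 201, 200, 196, 196, 190, 194, 175, 159, 158, 160, 160, 159, 161, 160, 159]
42 [162, 122, 85, 90, 90, 94, 79, 69, 65, 120, 182, 204, 204, 201, 198, 197, 194, 193, 188, 156, 149, 158, 158, 160, 158, 158, 161, 160]
48 [146, 152, 114, 83, 87, 81, 74, 66, 98, 149, 201, 208, 201, 199, 195, 194, 193, 195, 173, 151, 152, 154, 156, 157, 161, 161, 162, 164]
54 [132, 91, 85, 85, 86, 78, 74, 75, 145, 214, 231, 228, 224, 222, 221, 220, 222, 215, 163, 134, 148, 153, 155, 159, 163, 159, 156, 160]
60 [131, 100, 107, 96, 81, 73, 67, 115, 179, 228, 231, 224, 224, 222, 221, 220, 222, 190, 159, 160, 164, 165, 165, 166, 170, 171, 174, 174]
66 [129, 98, 105, 93, 78, 73, 74, 150, 223, 232, 228, 226, 223, 222, 221, 224, 215, 177, 160, 164, 163, 165, 164, 163, 166, 166, 166, 167]
72 [100, 106, 94, 83, 77, 68, 123, 185, 231, 233, 226, 223, 223, 222, 222, 222, 184, 155, 161, 162, 165, 164, 167, 165, 166, 167, 168
[... 162 characters left out ...]
 71, 64, 128, 195, 231, 232, 226, 225, 222, 222, 223, 219, 162, 142, 159, 160, 160, 161, 160, 160, 163, 163, 163, 161, 161]
90 [103, 91, 72, 68, 87, 160, 229, 234, 229, 225, 224, 222, 223, 227, 186, 148, 154, 155, 153, 153, 159, 158, 161, 161, 163, 166, 166, 165]
96 [95, 84, 77, 66, 131, 207, 233, 233, 229, 226, 225, 226, 230, 218, 173, 156, 160, 159, 162, 162, 165, 164, 162, 163, 163, 162, 162, 160]
102 [155, 156, 156, 158, 158, 159, 160, 160, 164, 163, 164, 163, 166, 163, 165, 166, 169, 168, 169, 170, 169, 167, 168, 167, 166, 165, 165, 166]
[0.54380764 0.06362121 0.016     ]
[0.54866887 0.12487808 0.016     ]
shelf front [0.42826767 0.15035129 0.098     ] [0.63093931 0.11979981 0.098     ]
```

move_arm([
  [20, 34, -18, 0, 0, 0, 0.5],
  [25, 34, -18, 0, 0, 0, 0.5],
  [30, 34, -18, 0, 0, 0, 0.5],
  [30, 34, -17, 0, 0, 0, 0.5],
  [45, 0, 0, 0, 0, 0, 0.5],
  [35, 0, 0, 0, 0, 0, 0.5],
  [20, 0, 0, 0, 0, 0, 0.5],
  [0, 0, 0, 0, 0, 0, 0.5],
])

```text
clock: 2.75
tcp_pos: [0.5397, 0.0789, 0.0336]
eef_rot: [-0.475, -0.521, -0.478, 0.524]
ft_force: [-0.1, 1.2, 0.7]
gripper_width: 0.0429
```

Run:
```python
from h import *
T0=pose(); print(T0.round(4),monitor.state()["clock"],monitor.state()["ft_force"])
c=cap("wrist","w2")
```

```text
[[-5.100e-03  9.957e-01 -9.280e-02  5.397e-01]
 [ 2.000e-04 -9.280e-02 -9.957e-01  7.890e-02]
 [-1.000e+00 -5.100e-03  3.000e-04  3.360e-02]
 [ 0.000e+00  0.000e+00  0.000e+00  1.000e+00]] 2.75 [-0.06593318  1.21290002  0.74552094]
```

View pics/w2.png

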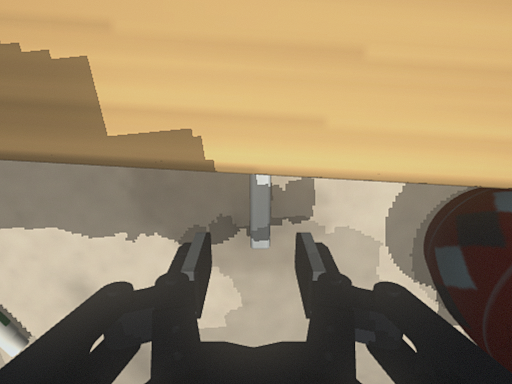

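move_arm([
  [6, 1, 2, 0, 0, 0, 0.5],
  [6, 1, 1, 0, 0, 0, 0.5],
  [0, 0, 0, 0, 0, 0, 0.5],
])

```text
clock: 3.18
tcp_pos: [0.544, 0.0748, 0.0234]
eef_rot: [-0.476, -0.523, -0.476, 0.523]
ft_force: [0.5, -0.0, 0.8]
gripper_width: 0.0428
```

Run:
```python
from h import *
T0=pose(); print(T0.round(4),monitor.state()["clock"],monitor.state()["ft_force"])
c=cap("wrist","w3"); print(onz(c,260,246,.01))
```

```text
[[-1.000e-04  9.955e-01 -9.450e-02  5.440e-01]
 [ 1.000e-04 -9.450e-02 -9.955e-01  7.480e-02]
 [-1.000e+00 -1.000e-04 -1.000e-04  2.340e-02]
 [ 0.000e+00  0.000e+00  0.000e+00  1.000e+00]] 3.175 [ 0.54035611 -0.02999342  0.84553774]
[0.54641253 0.06323345 0.01      ]
```

View pics/w3.png

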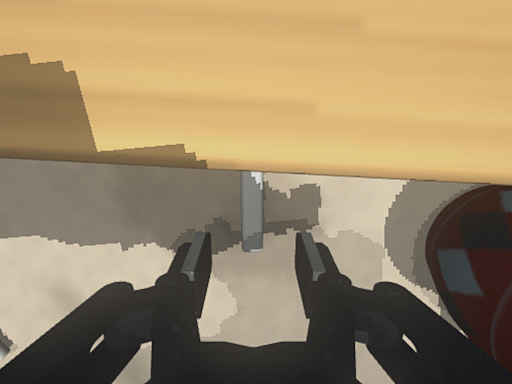

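move_arm([
  [0, 0, 0, 0, 0, 0, 0],
  [0, 0, 0, 0, 0, 0, 0],
  [0, 0, 0, 0, 0, 0, 0],
  [0, 0, 0, 0, 0, 0, 0],
], grip_force=50)

```text
clock: 3.72
tcp_pos: [0.5441, 0.0749, 0.0236]
eef_rot: [0.476, 0.523, 0.476, -0.523]
ft_force: [0.3, -0.1, 0.1]
gripper_width: -0.0001
```

Run:
```python
from h import *
print(monitor.state()["gripper_width"])
c=cap("wrist","w4"); c=cap("side","s4")
im=cv2.imread("pics/s4.png"); cv2.imwrite("pics/s4c.png",cv2.resize(im[130:260,150:300],None,fx=4,fy=4,interpolation=cv2.INTER_CUBIC))
```

```text
-7.306258300838556e-05
```

View pics/w4.png

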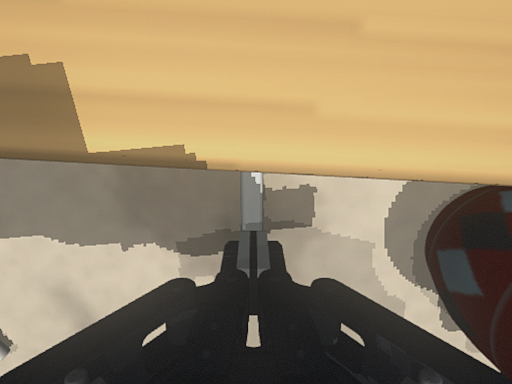

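View pics/s4c.png

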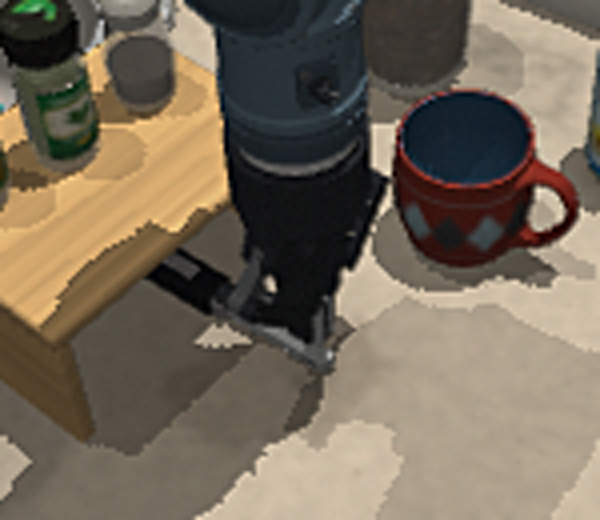

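Run:
```python
from h import *
im=cv2.imread("pics/s4.png"); cv2.imwrite("pics/s4d.png",cv2.resize(im[180:235,190:245],None,fx=10,fy=10,interpolation=cv2.INTER_NEAREST))
S=cap("side"); W=cap("wrist")
T0=pose()
for p in ([0,0,0],[.019,0,0],[.019,0,.011],[.019,0,-.011],[-.054,0,0]):
    w=(T0@np.array([*p,1]))[:3]; print(p,w.round(4),"side",np.round(proj(S,w),1),"wrist",np.round(proj(W,w),1), "crop",((proj(S,w)[0]-190)*10,(proj(S,w)[1]-180)*10))
print("tip",proj(S,[.541,.063,.01]),proj(W,[.541,.063,.01]))
```

```text
[0, 0, 0] [0.5441 0.0749 0.0235] side [228.3 215.2] wrist [254.2 239.5] crop (np.float64(382.8484767084768), np.float64(352.42138518248964))
[0.019, 0, 0] [0.5441 0.0749 0.0045] side [228.7 219.9] wrist [254.1 224.5] crop (np.float64(386.5792524708249), np.float64(398.73207265205735))
[0.019, 0, 0.011] [0.543  0.064  0.0045] side [232.3 222.1] wrist [254.1 241.1] crop (np.float64(422.50809264944536), np.float64(420.7999255442428))
[0.019, 0, -0.011] [0.5451 0.0859 0.0045] side [225.1 217.7] wrist [254.1 207.3] crop (np.float64(350.9582822988318), np.float64(376.8533165963518))
[-0.054, 0, 0] [0.5441 0.0749 0.0775] side [227.2 201.2] wrist [254.6 307.9] crop (np.float64(371.5745153902924), np.float64(212.47598711817773))
tip (np.float64(232.0504205418991), np.float64(221.53032080584563)) (np.float64(250.8497988127542), np.float64(247.28173715799807))
```

View pics/s4d.png

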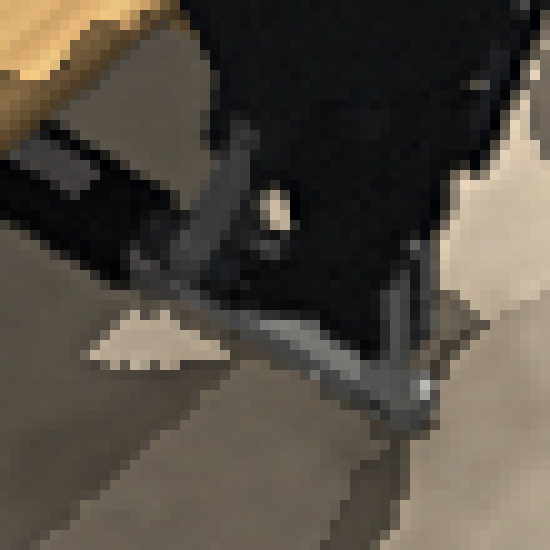

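Run:
```python
from h import *
c=viewer.capture("wrist"); H=np.array(c["hand_eye"]); print(H.round(4)); Hi=np.linalg.inv(H)
def pj(p):
    q=Hi@np.array([*p,1]); return np.round([q[0]/q[2]*c["fx"]+c["cx"],q[1]/q[2]*c["fy"]+c["cy"]],0)
for y in(0,.0215,.043):
  for z in(-.011,.011):
    print(y,z,[(x,pj([x,y,z]).tolist()) for x in(.019,.012,.006,0,-.013)])
im=cv2.imread("pics/w4.png"); cv2.imwrite("pics/w4c.png",cv2.resize(im[160:300,190:320],None,fx=5,fy=4.2,interpolation=cv2.INTER_NEAREST))
```

```text
[[ 1.100e-03 -3.066e-01  9.518e-01 -1.497e-01]
 [ 1.000e+00  2.000e-04 -1.100e-03 -5.000e-04]
 [ 2.000e-04  9.518e-01  3.066e-01 -7.840e-02]
 [ 0.000e+00  0.000e+00  0.000e+00  1.000e+00]]
0 -0.011 [(0.019, [254.0, 207.0]), (0.012, [254.0, 212.0]), (0.006, [254.0, 216.0]), (0, [254.0, 221.0]), (-0.013, [254.0, 232.0])]
0 0.011 [(0.019, [254.0, 241.0]), (0.012, [254.0, 247.0]), (0.006, [254.0, 252.0]), (0, [254.0, 258.0]), (-0.013, [254.0, 271.0])]
0.0215 -0.011 [(0.019, [291.0, 207.0]), (0.012, [292.0, 212.0]), (0.006, [294.0, 216.0]), (0, [295.0, 221.0]), (-0.013, [299.0, 232.0])]
0.0215 0.011 [(0.019, [290.0, 241.0]), (0.012, [291.0, 247.0]), (0.006, [292.0, 252.0]), (0, [293.0, 258.0]), (-0.013, [297.0, 271.0])]
0.043 -0.011 [(0.019, [328.0, 207.0]), (0.012, [331.0, 212.0]), (0.006, [333.0, 216.0]), (0, [336.0, 221.0]), (-0.013, [343.0, 232.0])]
0.043 0.011 [(0.019, [325.0, 241.0]), (0.012, [328.0, 247.0]), (0.006, [330.0, 252.0]), (0, [333.0, 258.0]), (-0.013, [339.0, 271.0])]
```

View pics/w4c.png

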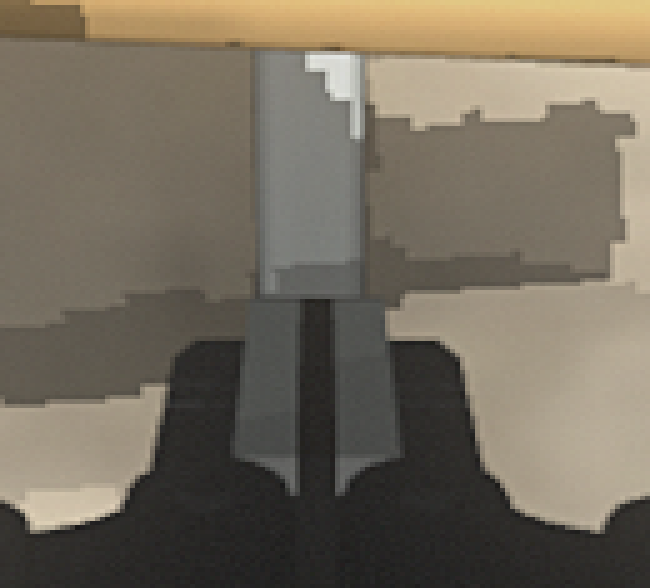

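move_arm([
  [0, 0, 0, 0, 0, 0, 0.4],
  [0, 0, 0, 0, 0, 0, 0.4],
  [2, 0, 0, 0, 0, 0, 0.4],
  [2, 0, 0, 0, 0, 0, 0.4],
  [0, 0, 0, 0, 0, 0, 0.4],
])

```text
clock: 4.6
tcp_pos: [0.5438, 0.0749, 0.0192]
eef_rot: [-0.476, -0.523, -0.476, 0.523]
ft_force: [-0.2, 1.1, 0.2]
gripper_width: 0.0343
```

Run:
```python
from h import *
print(monitor.state()["gripper_width"],monitor.state()["ft_force"])
c=cap("wrist","w5"); c=cap("side","s5")
im=cv2.imread("pics/w5.png"); a=cv2.resize(im[160:300,180:330],None,fx=3,fy=4,interpolation=cv2.INTER_NEAREST)
im=cv2.imread("pics/s5.png"); b=cv2.resize(im[180:235,190:245],(560,560),interpolation=cv2.INTER_NEAREST)[:, :340] if 0 else cv2.resize(im[195:235,200:245],(350,560),interpolation=cv2.INTER_NEAREST)
cv2.imwrite("pics/ws5.png",np.hstack([a,b]))
```

```text
0.034286032006785906 [-0.16069376  1.0646279   0.2345751 ]
```

View pics/ws5.png

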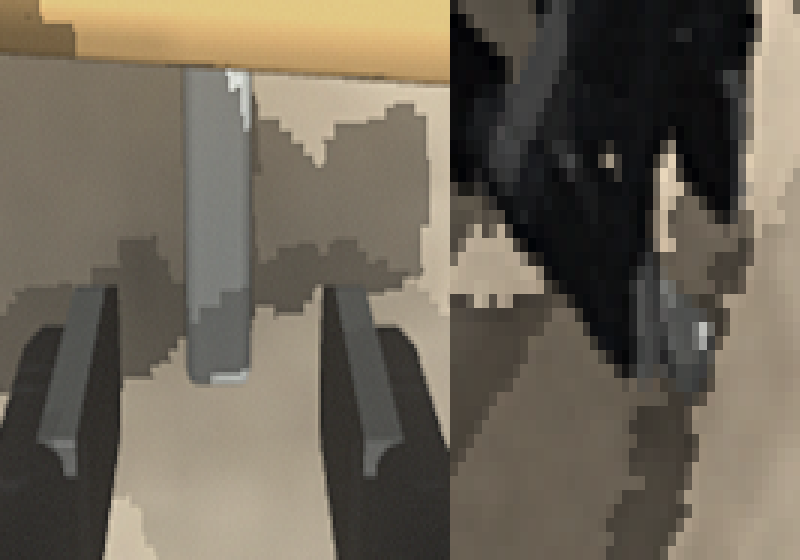

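move_arm([
  [4, 0, 0, 0, 0, 0, 0.4],
  [4, 0, 0, 0, 0, 0, 0.4],
  [4, 0, 0, 0, 0, 0, 0.4],
  [0, 0, 0, 0, 0, 0, 0.4],
])

```text
clock: 5.2
tcp_pos: [0.5436, 0.0749, 0.007]
eef_rot: [-0.476, -0.523, -0.476, 0.523]
ft_force: [-0.4, 0.4, 0.6]
gripper_width: 0.0342
```

Run:
```python
from h import *
print(monitor.state()["gripper_width"],monitor.state()["ft_force"])
c=cap("wrist","w6"); c=cap("side","s6")
im=cv2.imread("pics/w6.png"); a=cv2.resize(im[160:300,180:330],None,fx=3,fy=4,interpolation=cv2.INTER_NEAREST)
im=cv2.imread("pics/s6.png"); b=cv2.resize(im[195:235,200:245],(350,560),interpolation=cv2.INTER_NEAREST)
cv2.imwrite("pics/ws6.png",np.hstack([a,b]))
```

```text
0.034165722813582704 [-0.43538374  0.43041482  0.62748994]
```

View pics/ws6.png

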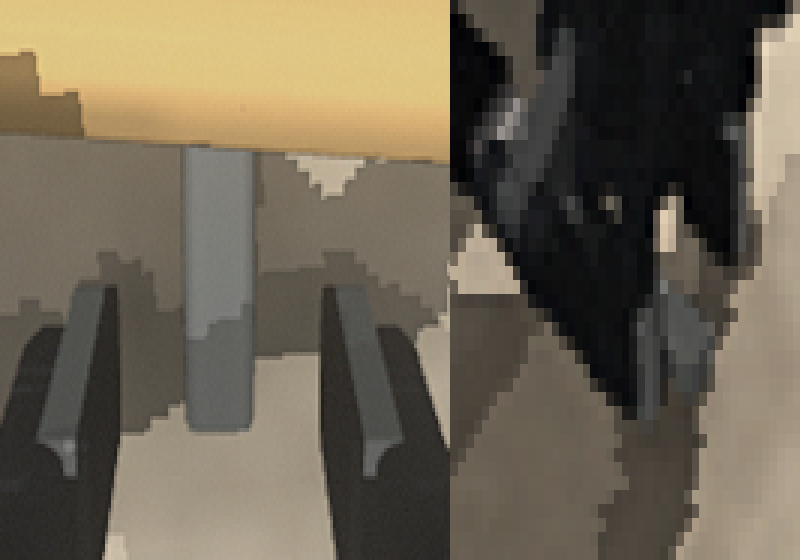

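move_arm([
  [4, 0, 0, 0, 0, 0, 0.4],
  [3, 0, 0, 0, 0, 0, 0.4],
  [0, 0, 0, 0, 0, 0, 0.4],
])

```text
clock: 5.68
tcp_pos: [0.5437, 0.0749, 0.0001]
eef_rot: [-0.476, -0.523, -0.476, 0.523]
ft_force: [-0.5, -0.3, -0.6]
gripper_width: 0.0343
```

move_arm([
  [3, 0, 0, 0, 0, 0, 0.4],
  [2, 0, 0, 0, 0, 0, 0.4],
  [0, 0, 0, 0, 0, 0, 0.1],
  [0, 0, 0, 0, 0, 0, 0],
  [0, 0, 0, 0, 0, 0, 0],
])

```text
clock: 6.3
tcp_pos: [0.5439, 0.075, -0.0044]
eef_rot: [-0.476, -0.523, -0.476, 0.523]
ft_force: [-1.3, 0.1, -0.3]
gripper_width: 0.0107
```

Run:
```python
from h import *
print(monitor.state()["gripper_width"],monitor.state()["ft_force"])
c=cap("wrist","w7"); c=cap("side","s7")
im=cv2.imread("pics/w7.png"); a=cv2.resize(im[160:300,180:330],None,fx=3,fy=4,interpolation=cv2.INTER_NEAREST)
im=cv2.imread("pics/s7.png"); b=cv2.resize(im[195:235,200:245],(350,560),interpolation=cv2.INTER_NEAREST)
cv2.imwrite("pics/ws7.png",np.hstack([a,b]))
```

```text
0.010700956330473544 [-1.27249312  0.05710695 -0.32294364]
```

View pics/ws7.png

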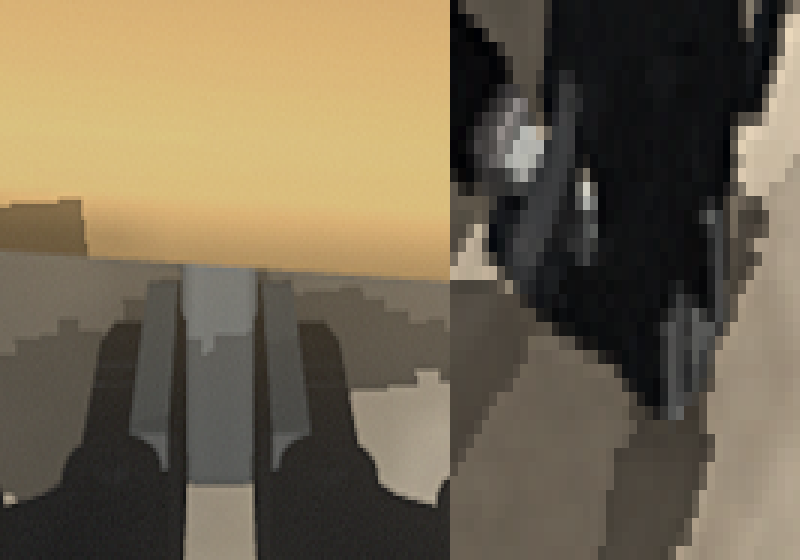

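move_arm([
  [0, 0, 5, 0, 0, 0, 0],
  [0, 0, 20, 0, 0, 0, 0],
  [0, 0, 28, 0, 0, 0, 0],
  [0, 0, 30, 0, 0, 0, 0],
  [0, 0, 30, 0, 0, 0, 0],
  [0, 0, 30, 0, 0, 0, 0],
  [0, 0, 22, 0, 0, 0, 0],
  [0, 0, 8, 0, 0, 0, 0],
])

```text
clock: 7.4
tcp_pos: [0.5274, -0.0994, -0.0044]
eef_rot: [0.475, 0.524, 0.475, -0.524]
ft_force: [-0.7, 1.9, 0.3]
gripper_width: 0.0107
```

Run:
```python
from h import *
T0=pose();print(T0.round(4));print(monitor.state()["gripper_width"],monitor.state()["ft_force"])
c=cap("wrist","w8"); c=cap("side","s8")
```

```text
[[ 2.000e-04  9.953e-01 -9.700e-02  5.274e-01]
 [-1.000e-04 -9.700e-02 -9.953e-01 -9.940e-02]
 [-1.000e+00  2.000e-04  1.000e-04 -4.400e-03]
 [ 0.000e+00  0.000e+00  0.000e+00  1.000e+00]]
0.010744191739180052 [-0.67085385  1.94486023  0.31067952]
```

View pics/s8.png

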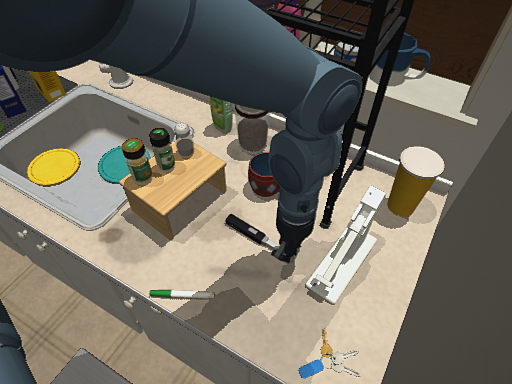

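View pics/w8.png

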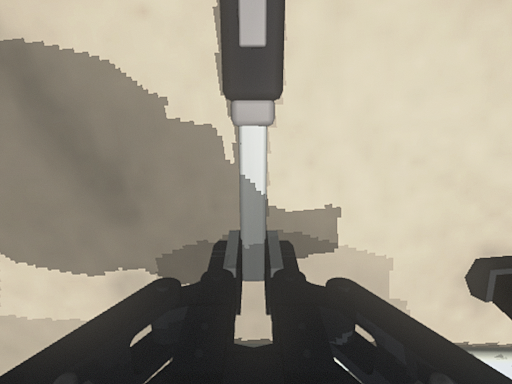

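move_arm([
  [0, 0, 0, 0, 0, 0, 0.4],
  [0, 0, 0, 0, 0, 0, 0.5],
  [0, 0, 0, 0, 0, 0, 0.6],
  [-20, 0, 0, 0, 0, 0, 0.6],
  [-30, 0, 0, 0, 0, 0, 0.6],
  [0, 0, -20, 0, 0, 0, 0.6],
  [0, 0, -40, 0, 0, 0, 0.6],
  [0, 0, 0, 0, 0, 0, 0.6],
])

```text
clock: 8.5
tcp_pos: [0.5325, -0.0344, 0.0445]
eef_rot: [-0.476, -0.522, -0.478, 0.522]
ft_force: [-0.5, -0.5, 0.5]
gripper_width: 0.0515
```

Run:
```python
from h import *
T0=pose();print(T0.round(4));print(monitor.state()["gripper_width"],monitor.state()["ft_force"])
c=cap("wrist","w9"); c=cap("top","t9")
im=cv2.imread("pics/t9.png"); cv2.imwrite("pics/t9c.png",cv2.resize(im[130:260,140:400],None,fx=3,fy=3,interpolation=cv2.INTER_CUBIC))
```

```text
[[-0.0017  0.996  -0.0899  0.5325]
 [ 0.0013 -0.0899 -0.996  -0.0344]
 [-1.     -0.0018 -0.0011  0.0445]
 [ 0.      0.      0.      1.    ]]
0.0515480223256975 [-0.54457897 -0.52709156  0.54678749]
```

View pics/w9.png

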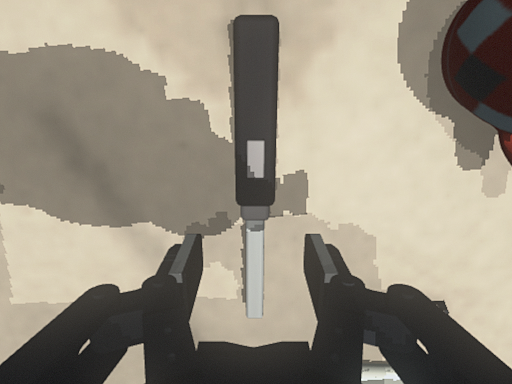

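View pics/t9c.png

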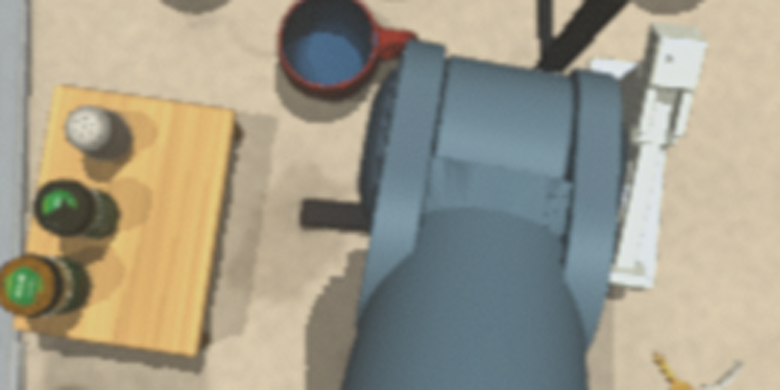

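Run:
```python
from h import *
c=cap("wrist"); T0=pose()
im=np.array(c["image"]);g=im.max(2)
m=((g<85)*255).astype(np.uint8)
for v in (40,80,120,160,190):
    w=np.where(m[v,215:300])[0]+215; print(v,w.min(),w.max())
for (u,v) in((256,16),(255,205),(254,317)):
    z=.02 if v<300 else .014
    p=onz(c,u,v,z); print(p, T0[:3,:3].T@(p-T0[:3,3]))
```

```text
40 232 276
80 233 275
120 234 274
160 234 273
190 235 273
[0.54392588 0.07484921 0.02      ] [ 0.02479951  0.00055389 -0.11252505]
[ 0.53422808 -0.0263905   0.02      ] [ 0.02480622  0.00035402 -0.01082212]
[ 0.52565765 -0.11321356  0.014     ] [ 3.08122475e-02 -6.31687536e-05  7.64214922e-02]
```

move_arm([
  [0, 0, -28, 0, 0, 0, 0.6],
  [8, 0, -28, 0, 0, 0, 0.6],
  [22, 0, 0, 0, 0, 0, 0.6],
  [16, 0, 0, 0, 0, 0, 0.6],
  [3, 0, 0, 0, 0, 0, 0.6],
  [0, 0, 0, 0, 0, 0, 0.6],
])

```text
clock: 9.4
tcp_pos: [0.5386, 0.0177, -0.0036]
eef_rot: [-0.475, -0.523, -0.476, 0.523]
ft_force: [-0.2, 0.4, -0.3]
gripper_width: 0.0511
```

Run:
```python
from h import *
T0=pose();print(T0.round(4));print(monitor.state()["clock"],monitor.state()["ft_force"])
c=cap("wrist","w10")
```

```text
[[-4.000e-04  9.955e-01 -9.520e-02  5.386e-01]
 [ 1.000e-04 -9.520e-02 -9.955e-01  1.770e-02]
 [-1.000e+00 -4.000e-04 -1.000e-04 -3.600e-03]
 [ 0.000e+00  0.000e+00  0.000e+00  1.000e+00]]
9.4 [-0.17944064  0.43932956 -0.26160695]
```

View pics/w10.png

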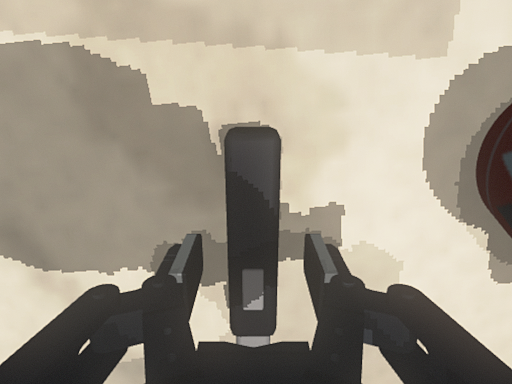

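move_arm([
  [0, 0, 0, 0, 0, 0, 0],
  [0, 0, 0, 0, 0, 0, 0],
  [0, 0, 0, 0, 0, 0, 0],
], grip_force=70)

```text
clock: 9.82
tcp_pos: [0.5396, 0.018, -0.0025]
eef_rot: [0.476, 0.523, 0.475, -0.523]
ft_force: [-0.1, -0.3, 6.1]
gripper_width: 0.0224
```

Run:
```python
from h import *
T0=pose();print(T0.round(4));print(monitor.state()["gripper_width"],monitor.state()["ft_force"])
c=cap("wrist","w11")
for v in(128,129): p=onz(c,252,v,.02); print(T0[:3,:3].T@(p-T0[:3,3]))
```

```text
[[ 1.900e-03  9.955e-01 -9.430e-02  5.396e-01]
 [-3.000e-04 -9.430e-02 -9.955e-01  1.800e-02]
 [-1.000e+00  1.900e-03  1.000e-04 -2.500e-03]
 [ 0.000e+00  0.000e+00  0.000e+00  1.000e+00]]
0.02243633287184204 [-0.07728156 -0.29170157  6.14458788]
[-0.02254436 -0.00102927 -0.06221093]
[-0.02254433 -0.00102969 -0.06180791]
```

View pics/w11.png

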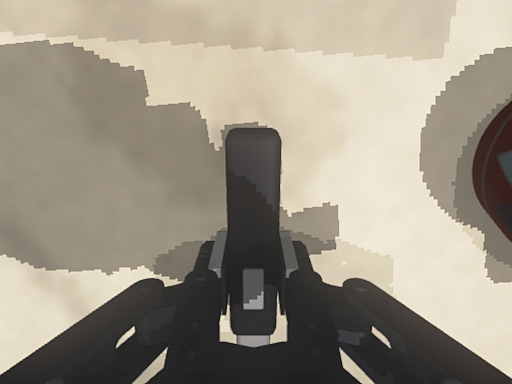

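move_arm([
  [-10, 0, 0, 0, 0, 0, 0],
  [-40, 0, 0, 0, 0, 0, 0],
  [-50, 0, 20, 0, 0, 0, 0],
  [-50, -4, 45, 0, 0, 0, 0],
  [-50, -5, 50, 0, 0, 0, 0],
  [-33, -5, 50, 0, 0, 0, 0],
  [0, -3, 50, 0, 0, 0, 0],
  [0, 0, 26, 0, 0, 0, 0],
])

```text
clock: 10.88
tcp_pos: [0.5003, -0.2134, 0.2209]
eef_rot: [0.476, 0.524, 0.475, -0.524]
ft_force: [-0.3, 0.6, -0.7]
gripper_width: 0.0228
```

Run:
```python
from h import *
import pickle
T0=pose();s=monitor.state();print(T0.round(4));print(s["clock"],s["gripper_width"],s["ft_force"],np.abs(s["joint_velocities"]).max())
c=cap("wrist","w12"); pickle.dump(c,open("w12.pkl","wb"))
```

```text
[[ 1.000e-03  9.953e-01 -9.660e-02  5.003e-01]
 [-8.000e-04 -9.660e-02 -9.953e-01 -2.134e-01]
 [-1.000e+00  1.100e-03  7.000e-04  2.209e-01]
 [ 0.000e+00  0.000e+00  0.000e+00  1.000e+00]]
10.875 0.02277708214409073 [-0.27207981  0.63846054 -0.69607397] 0.3435236792949223
```

View pics/w12.png

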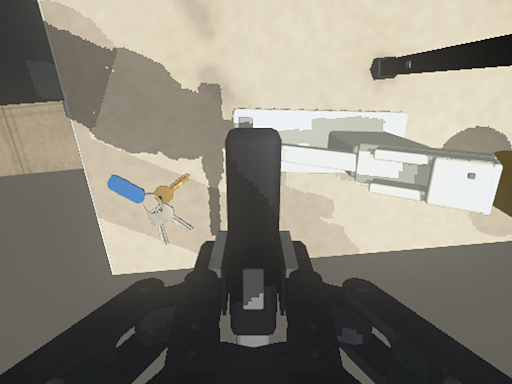

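move_arm([
  [-22, -22, 0, 0, 0, 0, 0],
  [-23, -23, 0, 0, 0, 0, 0],
  [0, 0, 0, 0, 0, 0, 0],
])

```text
clock: 11.3
tcp_pos: [0.4558, -0.2069, 0.2669]
eef_rot: [0.477, 0.524, 0.475, -0.523]
ft_force: [1.2, 0.1, -1.5]
gripper_width: 0.0222
```

Run:
```python
from h import *
import pickle
T0=pose();s=monitor.state();print(T0.round(4));print(s["clock"],np.abs(s["joint_velocities"]).max())
c=cap("wrist","w13"); pickle.dump(c,open("w13.pkl","wb"))
im=cv2.imread("pics/w13.png"); cv2.imwrite("pics/w13c.png",cv2.resize(im[85:235,260:512],None,fx=3.15,fy=3.15,interpolation=cv2.INTER_CUBIC))
im=cv2.imread("pics/w12.png"); cv2.imwrite("pics/w12c.png",cv2.resize(im[85:235,260:512],None,fx=3.15,fy=3.15,interpolation=cv2.INTER_CUBIC))
```

```text
[[ 0.0026  0.9955 -0.0948  0.4558]
 [-0.0013 -0.0948 -0.9955 -0.2069]
 [-1.      0.0027  0.001   0.2669]
 [ 0.      0.      0.      1.    ]]
11.3 0.0490665140692553
```

View pics/w13.png

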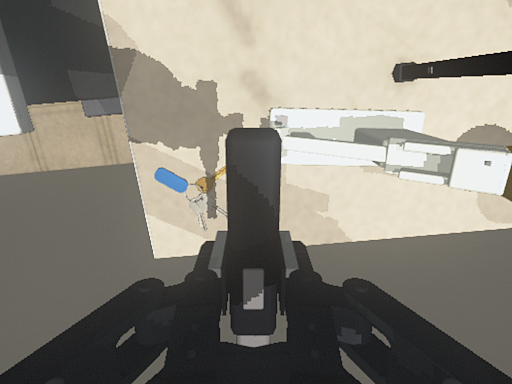

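View pics/w13c.png

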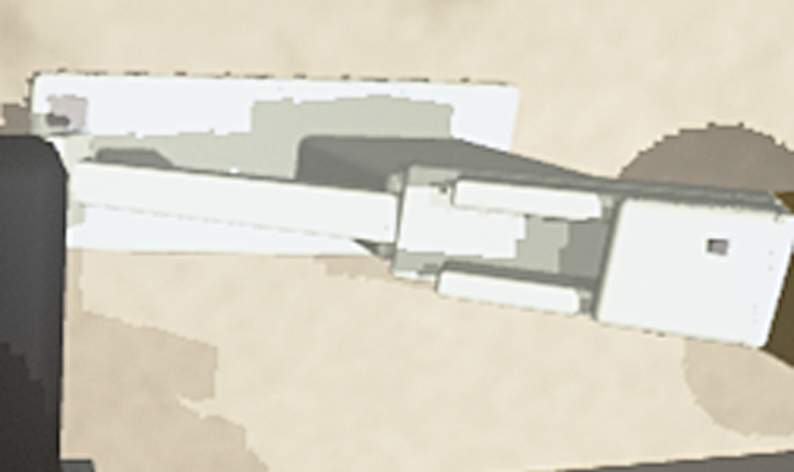

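View pics/w12c.png

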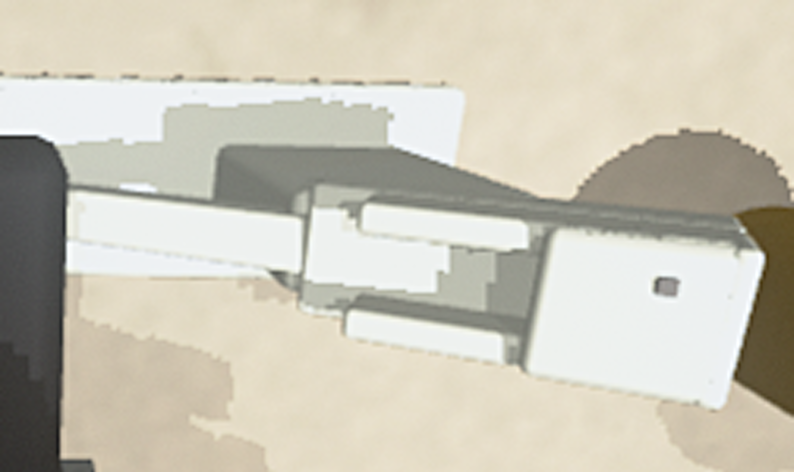

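```bash
cat > fit.py <<'E'
from h import *
import pickle
from scipy.optimize import least_squares
D=pickle.load(open("cams0.pkl","rb")); C={"S":D["side"],"T":D["top"],"A":pickle.load(open("w12.pkl","rb")),"B":pickle.load(open("w13.pkl","rb"))}
w=lambda x,y:(260+(x+.5)/3.15-.5,85+(y+.5)/3.15-.5)
ds=lambda x,y:(290+(x+.5)/4.6-.5,180+(y+.5)/4.6-.5)
dt=lambda x,y:(310+(x+.5)/5-.5,130+(y+.5)/5-.5)
# name: bed x, y sign kind, z kind
O=[("A","FL",w(550,230)),("A","FR",w(525,372)),("A","BR",w(722,408)),("A","BL",w(762,255)),
("B","FL",w(622,198)),("B","FR",w(597,320)),("B","BR",w(767,347)),("B","BL",w(793,214)),
("A","rL",w(306,214)),("A","rR",w(301,272)),("B","rL",w(399,194)),("B","rR",w(395,243)),
("S","FL",ds(330,97)),("S","FR",ds(398,133)),("S","BR",ds(437,68)),("S","BL",ds(370,25)),
("T","FL",dt(232,142)),("T","FR",dt(310,150)),("T","BR",dt(327,72)),("T","BL",dt(250,62))]
def bed(q):
    a=q[2]; c,s=np.cos(np.pi/6),np.sin(np.pi/6)
    u=np.array([np.cos(a),np.sin(a),0]);n=np.array([-np.sin(a),np.cos(a),0]);k=np.array([0,0,1])
    M=np.stack([c*u+s*k,n,-s*u+c*k],1); return M,np.array([q[0],q[1],q[3]])
def pts(q):
    t,hw=q[4],q[5]
    return {"FL":(.116,hw,.021+t),"FR":(.116,-hw,.021+t),"BL":(.155,hw,.021+t),"BR":(.155,-hw,.021+t),"rL":(.076,.008,0),"rR":(.076,-.008,0)}
def res(q,use,sub=None):
    M,o=bed(q);P=pts(q);r=[]
    for c,n,px in O:
        if c not in use: continue
        p=np.array(proj(C[c],o+M@np.array(P[n]))); r+=list(p-px)
    return np.array(r+[(q[3]-.08)*1000,(q[5]-.0165)*300])
if __name__=="__main__":
    np.set_printoptions(precision=4,suppress=True)
    for use in("AB","A","B","ST","ABST"):
        f=least_squares(lambda q:res(q,use),[.5386,-.2014,-.117,.08,.0065,.0165],x_scale=[.01,.01,.1,.01,.01,.01])
        print(use,f.x,np.degrees(f.x[2]).round(2),"rms",np.sqrt(np.mean(f.fun**2)).round(2))
        if use in("AB","ST"): print(f.fun.reshape(-1,2).round(1).tolist())
E
python3 fit.py
```

```text
AB [ 0.5275 -0.1968 -0.0934  0.0887  0.0133  0.0156] -5.35 rms 5.76
[[-10.0, -0.3], [-9.8, 0.3], [-0.8, 0.1], [-1.2, -1.1], [-7.2, 0.0], [-6.7, -0.8], [-0.8, -1.5], [1.5, -0.0], [11.2, 0.5], [10.7, 1.4], [11.5, -0.7], [10.4, 0.3], [8.7, -0.3]]
A [ 0.5295 -0.1967 -0.1026  0.0863  0.0131  0.0155] -5.88 rms 6.01
B [ 0.5292 -0.1993 -0.0646  0.0834  0.0239  0.0158] -3.7 rms 5.19
ST [ 0.539  -0.2003 -0.1234  0.08    0.0063  0.0167] -7.07 rms 0.67
[[-0.8, 0.7], [-0.3, 1.1], [1.3, -1.6], [0.6, -0.1], [-0.1, 0.4], [-0.7, 0.5], [-0.2, -0.5], [-0.0, -0.2], [-0.0, 0.1]]
ABST [ 0.5292 -0.1972 -0.1132  0.088   0.0049  0.0162] -6.48 rms 4.87
```

```bash
sed -i 's/"rL":(.076,/"rL":(q[6],/; s/"rR":(.076,/"rR":(q[6],/; s/.0065,.0165\]/.0065,.0165,.06]/; s/x_scale=\[.01,.01,.1,.01,.01,.01\]/x_scale=[.01,.01,.1,.01,.01,.01,.01]/' fit.py; python3 fit.py
```

```text
AB [ 0.5391 -0.2005 -0.128   0.0793  0.0004  0.017   0.0592] -7.33 rms 1.01
[[0.3, -0.9], [-1.5, -0.9], [0.4, -0.7], [1.6, -0.7], [-0.8, 0.4], [-1.9, -0.3], [-1.1, -0.4], [2.6, 1.4], [0.4, 1.3], [-0.5, 0.8], [0.5, 0.4], [-0.9, 0.4], [-0.7, 0.2]]
A [ 0.5389 -0.1998 -0.1366  0.0795  0.0004  0.0168  0.0592] -7.83 rms 0.8
B [ 0.5393 -0.2012 -0.1218  0.0796 -0.0027  0.0174  0.0589] -6.98 rms 0.98
ST [ 0.539  -0.2003 -0.1234  0.08    0.0063  0.0167  0.06  ] -7.07 rms 0.67
[[-0.8, 0.7], [-0.3, 1.1], [1.3, -1.6], [0.6, -0.1], [-0.1, 0.4], [-0.7, 0.5], [-0.2, -0.5], [-0.0, -0.2], [-0.0, 0.1]]
ABST [ 0.5386 -0.2004 -0.1227  0.0794  0.0028  0.0169  0.0595] -7.03 rms 0.96
```

```bash
cat > dock.py <<'E'
from h import *
from fit import bed
Q=[.5388,-.2004,np.radians(-7.05),.080]
OT=np.array([-.0025,0,-.0095])
def tool(ox,oz,th,oy=0,Q=Q,OT=OT):
    M,o=bed(Q); r=np.radians(th)
    ML=M@R.from_euler('y',th,degrees=True).as_matrix()  # +th about bed y: nose down
    p=o+M@np.array([ox,oy,oz])/1
    Rt_=np.stack([-ML[:,2],ML[:,1],ML[:,0]],1)
    return p-Rt_@OT,Rt_
def lighter(T0=None,Q=Q,OT=OT):
    T0=pose() if T0 is None else T0
    M,o=bed(Q); p=T0[:3,3]+T0[:3,:3]@OT; b=M.T@(p-o)*1000
    lx=M.T@T0[:3,2]; ly=M.T@T0[:3,1]
    return "bed mm",b.round(1),"theta",np.degrees(np.arcsin(-lx[2])).round(2),"yaw",np.degrees(np.arctan2(lx[1],lx[0])).round(2),"roll",np.degrees(np.arcsin(ly[2])).round(2)
E
python3 - <<'E'
from dock import *
T0=pose(); print(T0[:3,3])
for a in((-.12,.03,6),(-.075,.015,6),(-.01,.015,6),(.004,.015,6),(.004,.001,0)):
    p,Rm=tool(*a); print(a,p.round(4)); 
p,Rm=tool(-.12,.03,6)
# first yaw + move, then pitch
T=rows(T0,p+[0,0,.03],Rt(82.95,24),10)
print(Rm.round(3),T.round(3))
E
```

```text
[ 0.45629168 -0.20679431  0.26566207]
(-0.12, 0.03, 6) [ 0.4304 -0.187   0.0476]
(-0.075, 0.015, 6) [ 0.4765 -0.1927  0.0571]
(-0.01, 0.015, 6) [ 0.5324 -0.1996  0.0896]
(0.004, 0.015, 6) [ 0.5444 -0.2011  0.0966]
(0.004, 0.001, 0) [ 0.5511 -0.2019  0.0855]
[19.0, -3.0, -2.0, -8.7, -1.9, 1.8, 1.0] ,
[18.0, -3.0, -3.0, -8.7, -1.9, 1.8, 1.0] ,
[19.0, -3.0, -3.0, -8.7, -1.9, 1.8, 1.0] ,
[18.0, -3.0, -5.0, -8.7, -1.9, 1.8, 1.0] ,
[18.0, -3.0, -6.0, -8.7, -1.9, 1.8, 1.0] ,
[18.0, -2.0, -7.0, -8.7, -1.9, 1.8, 1.0] ,
[17.0, -2.0, -8.0, -8.7, -1.9, 1.8, 1.0] ,
[17.0, -1.0, -9.0, -8.7, -1.9, 1.8, 1.0] ,
[17.0, 0.0, -9.0, -8.7, -1.9, 1.8, 1.0] ,
[16.0, 1.0, -10.0, -8.7, -1.9, 1.8, 1.0] ,
end [ 0.4303 -0.1868  0.0774]
[[ 0.404  0.123  0.907]
 [-0.05   0.992 -0.112]
 [-0.914  0.     0.407]] [[ 0.4    0.124  0.908  0.43 ]
 [-0.055  0.992 -0.111 -0.187]
 [-0.915 -0.006  0.403  0.077]
 [ 0.     0.     0.     1.   ]]
```

Run:
```python
from dock import *
T0=pose()
p,Rm=tool(-.075,.065,8); print(p)
T=rows(T0,p,Rm,10,g=0); print(lighter(T))
```

```text
[ 0.45175597 -0.18963522  0.10003245]
[17.0, -1.0, -2.0, -8.7, -1.7, 1.7, 0.0] ,
[16.0, -1.0, -2.0, -8.7, -1.7, 1.7, 0.0] ,
[16.0, 0.0, -3.0, -8.7, -1.7, 1.7, 0.0] ,
[17.0, -1.0, -3.0, -8.7, -1.7, 1.7, 0.0] ,
[16.0, -1.0, -5.0, -8.7, -1.7, 1.7, 0.0] ,
[16.0, -1.0, -4.0, -8.7, -1.7, 1.7, 0.0] ,
[16.0, 0.0, -6.0, -8.7, -1.7, 1.7, 0.0] ,
[15.0, 0.0, -5.0, -8.7, -1.7, 1.7, 0.0] ,
[16.0, 0.0, -7.0, -8.7, -1.7, 1.7, 0.0] ,
[15.0, 1.0, -6.0, -8.7, -1.7, 1.7, 0.0] ,
end [ 0.4517 -0.1899  0.1   ]
('bed mm', array([-75. ,  -0.2,  65. ]), 'theta', np.float64(8.13), 'yaw', np.float64(-0.26), 'roll', np.float64(0.2))
```

move_arm([
  [17, -1, -2, -8.7, -1.7, 1.7, 0],
  [16, -1, -2, -8.7, -1.7, 1.7, 0],
  [16, 0, -3, -8.7, -1.7, 1.7, 0],
  [17, -1, -3, -8.7, -1.7, 1.7, 0],
  [16, -1, -5, -8.7, -1.7, 1.7, 0],
  [16, -1, -4, -8.7, -1.7, 1.7, 0],
  [16, 0, -6, -8.7, -1.7, 1.7, 0],
  [15, 0, -5, -8.7, -1.7, 1.7, 0],
])

```text
clock: 12.35
tcp_pos: [0.452, -0.1918, 0.1308]
eef_rot: [0.793, 0.145, 0.571, -0.155]
ft_force: [0.1, -0.4, -1.4]
gripper_width: 0.0221
```

move_arm([
  [16, 0, -7, -8.7, -1.7, 1.7, 0],
  [15, 1, -6, -8.7, -1.7, 1.7, 0],
  [0, 0, 0, 0, 0, 0, 0],
])

```text
clock: 12.72
tcp_pos: [0.4488, -0.1882, 0.0964]
eef_rot: [0.825, 0.04, 0.562, -0.05]
ft_force: [-0.6, 1.1, -2.0]
gripper_width: 0.0224
```

Run:
```python
from dock import *
s=monitor.state(); print(s["clock"],s["gripper_width"],s["ft_force"]);T0=pose(); print(T0[:3,3],lighter())
for n in("side","top","wrist"): cap(n,n[0]+"14")
im=cv2.imread("pics/s14.png"); cv2.imwrite("pics/s14c.png",cv2.resize(im[150:310,270:420],None,fx=3.7,fy=3.7,interpolation=cv2.INTER_CUBIC))
im=cv2.imread("pics/t14.png"); cv2.imwrite("pics/t14c.png",cv2.resize(im[120:250,290:420],None,fx=4.5,fy=4.5,interpolation=cv2.INTER_CUBIC))
p,Rm=tool(-.065,.022,8); T=rows(T0,p,Rm,5,nd=1,g=0)
```

```text
12.725 0.022430964695131117 [-0.61136183  1.09539613 -1.99675525]
[ 0.44882285 -0.18818528  0.09641086] ('bed mm', array([-79.4,   1.1,  63.5]), 'theta', np.float64(8.55), 'yaw', np.float64(-0.46), 'roll', np.float64(0.34))
[7.8, -0.2, 4.1, -0.1, -0.1, -0.1, 0.0] ,
[7.7, -0.3, 4.1, -0.1, -0.1, -0.1, 0.0] ,
[7.8, -0.2, 4.1, -0.1, -0.1, -0.1, 0.0] ,
[7.8, -0.2, 4.0, -0.1, -0.1, -0.1, 0.0] ,
[7.8, -0.2, 4.1, -0.1, -0.1, -0.1, 0.0] ,
end [ 0.4818 -0.1933  0.0678]
```

View pics/s14c.png

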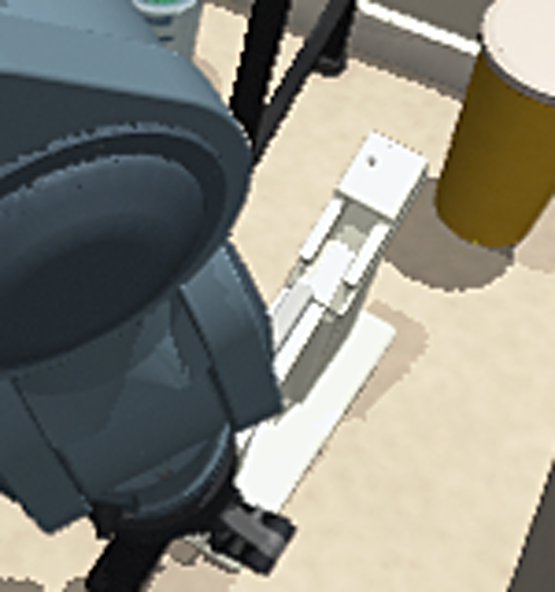

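View pics/t14c.png

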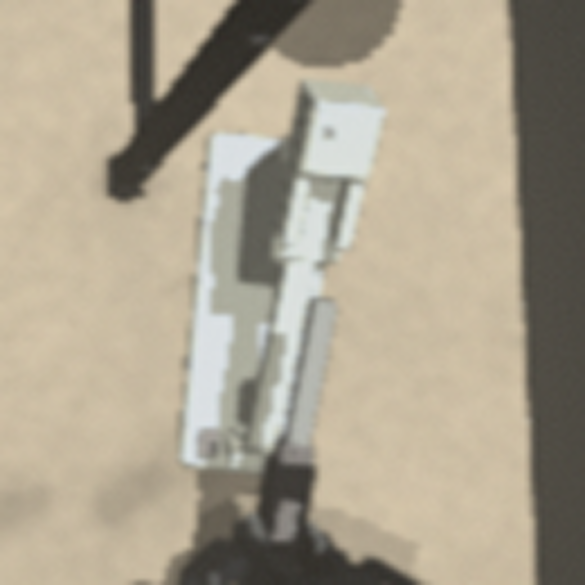

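View pics/w14.png

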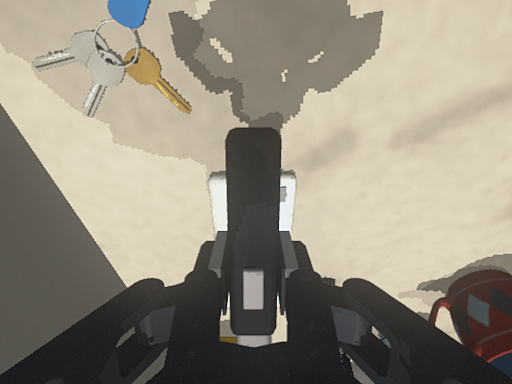

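Run:
```python
from dock import *
import pickle
D=pickle.load(open("cams0.pkl","rb"));T=D["top"];S=D["side"];T0=pose()
def lp(x,y,z): return T0[:3,3]+T0[:3,:3]@(OT+np.array([-z,y,x]))
for n,q in(("tipTopL",(.1375,.006,.016)),("tipTopR",(.1375,-.006,.016)),("nosebaseL",(.0525,.006,.016)),("nosebaseR",(.0525,-.006,.016))):
    u,v=proj(T,lp(*q)); print(n,"top crop",((u+.5-290)*4.5-.5).round(1),((v+.5-120)*4.5-.5).round(1))
    u,v=proj(S,lp(*q)); print(n,"side crop",((u+.5-270)*3.7-.5).round(1),((v+.5-150)*3.7-.5).round(1))
im=cv2.imread("pics/t14.png")
for v in(188,200,212): print(v,im[v,350:368].max(1).tolist())
```

```text
tipTopL top crop 312.9 300.6
tipTopL side crop 301.2 275.1
tipTopR top crop 337.3 303.5
tipTopR side crop 321.9 287.1
nosebaseL top crop 282.0 460.4
nosebaseL side crop 212.2 412.6
nosebaseR top crop 305.7 463.3
nosebaseR side crop 232.8 425.7
188 [145, 169, 212, 224, 224, 224, 222, 202, 154, 135, 168, 183, 182, 179, 180, 190, 199, 202]
200 [157, 166, 194, 221, 222, 191, 141, 142, 174, 183, 183, 181, 182, 191, 198, 200, 204, 205]
212 [215, 223, 215, 177, 140, 158, 179, 183, 182, 177, 184, 199, 204, 204, 205, 204, 204, 204]
```

move_arm([
  [8, 0, 4, 0, 0, 0, 0],
  [8, -0.5, 4, 0, 0, 0, 0],
  [8, -0.5, 4, -0.3, -0.3, -0.3, 0],
  [8, 0, 4, 0, 0, 0, 0],
  [7, 0, 4, 0, 0, 0, 0],
  [0, 0, 0, 0, 0, 0, 0],
])

```text
clock: 13.62
tcp_pos: [0.4841, -0.1947, 0.07]
eef_rot: [0.828, 0.034, 0.558, -0.051]
ft_force: [0.1, -0.1, -1.1]
gripper_width: 0.0226
```

Run:
```python
from dock import *
s=monitor.state(); print(s["clock"],s["gripper_width"],s["ft_force"]);T0=pose(); print(T0[:3,3],lighter())
for n in("side","top"): cap(n,n[0]+"15")
im=cv2.imread("pics/s15.png"); a=cv2.resize(im[180:290,310:400],None,fx=4.5,fy=4.5,interpolation=cv2.INTER_CUBIC)
im=cv2.imread("pics/t15.png"); b=cv2.resize(im[130:240,310:390],None,fx=4.5,fy=4.5,interpolation=cv2.INTER_CUBIC)
cv2.imwrite("pics/st15.png",np.hstack([a,b]))
```

```text
13.625 0.022577550928401486 [ 0.05675335 -0.07320628 -1.12409252]
[ 0.48409034 -0.19474129  0.07004111] ('bed mm', array([-61.7,  -1.1,  22.7]), 'theta', np.float64(7.97), 'yaw', np.float64(0.05), 'roll', np.float64(-0.0))
```

View pics/st15.png

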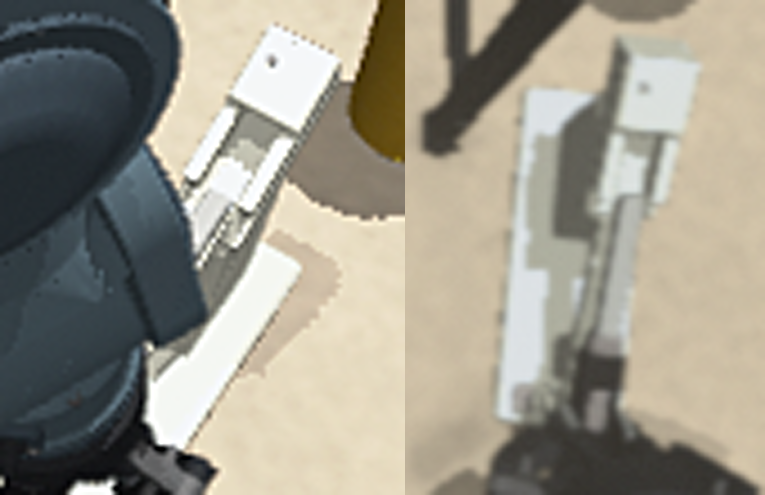

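move_arm([
  [-0.5, 0.5, 9, 0, 0, 0, 0],
  [-0.5, 0.5, 9, 0, 0, 0, 0],
  [-0.5, 0, 9, 0, 0, 0, 0],
  [-0.3, 0, 8.5, 0, 0, 0, 0],
  [0, 0, 0, 0, 0, 0, 0],
])

```text
clock: 14.35
tcp_pos: [0.5172, -0.1982, 0.0863]
eef_rot: [0.828, 0.033, 0.557, -0.051]
ft_force: [-0.1, 0.1, -1.8]
gripper_width: 0.0223
```

Run:
```python
from dock import *
s=monitor.state(); print(s["clock"],s["gripper_width"],s["ft_force"]);T0=pose(); print(T0[:3,3],lighter())
for n in("side","top"): cap(n,n[0]+"16")
im=cv2.imread("pics/s16.png"); a=cv2.resize(im[180:290,310:400],None,fx=4.5,fy=4.5,interpolation=cv2.INTER_CUBIC)
im=cv2.imread("pics/t16.png"); b=cv2.resize(im[130:240,310:390],None,fx=4.5,fy=4.5,interpolation=cv2.INTER_CUBIC)
cv2.imwrite("pics/st16.png",np.hstack([a,b]))
p,Rm=tool(-.024,.015,6); rows(T0,p,Rm,3,nd=1,g=0)
```

```text
14.35 0.022323450411358622 [-0.10963993  0.06620618 -1.79085466]
[ 0.51717692 -0.19821418  0.08628137] ('bed mm', array([-24.7,  -0.5,  20.1]), 'theta', np.float64(7.85), 'yaw', np.float64(0.08), 'roll', np.float64(-0.05))
[1.5, 0.2, 0.5, 0.0, -0.6, 0.0, 0.0] ,
[1.6, 0.1, 0.5, 0.0, -0.6, 0.0, 0.0] ,
[1.5, 0.2, 0.5, 0.0, -0.6, 0.0, 0.0] ,
end [ 0.5204 -0.1981  0.0826]
```

View pics/st16.png

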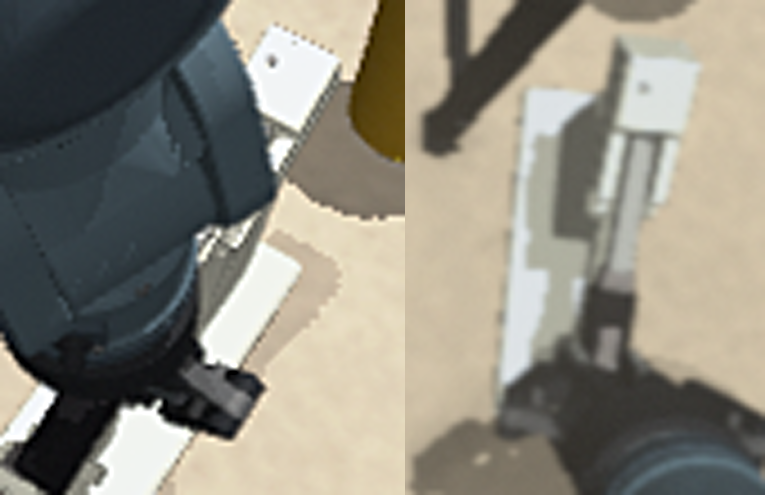

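move_arm([
  [1.5, 0.2, 0.5, 0, -0.6, 0, 0],
  [1.6, 0.1, 0.5, 0, -0.6, 0, 0],
  [1.5, 0.2, 0.5, 0, -0.6, 0, 0],
  [-0.4, 0, 4, 0, 0, 0, 0],
  [-0.5, 0, 5, 0, 0, 0, 0],
  [0, 0, 0, 0, 0, 0, 0],
])

```text
clock: 15.2
tcp_pos: [0.5281, -0.1991, 0.0872]
eef_rot: [0.837, 0.033, 0.544, -0.052]
ft_force: [-0.2, 0.0, -1.6]
gripper_width: 0.0221
```

Run:
```python
from dock import *
s=monitor.state(); print(s["clock"],s["gripper_width"],s["ft_force"]);T0=pose(); print(T0[:3,3],lighter())
cap("top","t17")
im=cv2.imread("pics/t17.png"); b=cv2.resize(im[130:220,320:390],None,fx=7,fy=7,interpolation=cv2.INTER_CUBIC)[:600]
cv2.imwrite("pics/st17.png",b)
```

```text
15.2 0.02207608942447162 [-0.20050989  0.04833133 -1.55971122]
[ 0.52807858 -0.19912863  0.08717738] ('bed mm', array([-14.9,  -0.1,  15.1]), 'theta', np.float64(6.05), 'yaw', np.float64(0.08), 'roll', np.float64(-0.05))
```

View pics/st17.png

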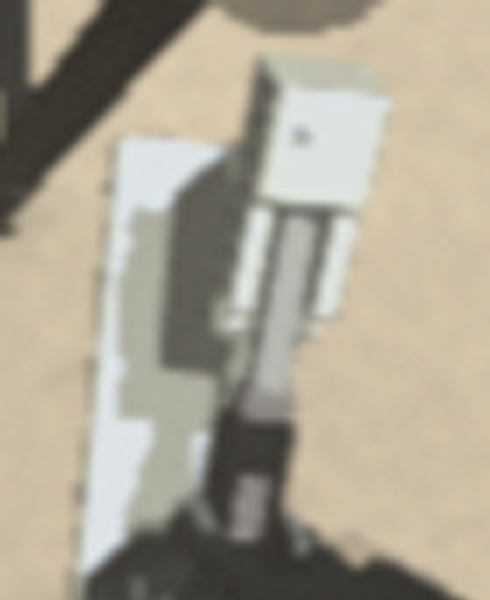

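move_arm([
  [-0.3, 0, 3, 0, 0, 0, 0],
  [-0.3, 0, 3, 0, 0, 0, 0],
  [-0.3, 0, 3, 0, 0, 0, 0],
  [0, 0, 0, 0, 0, 0, 0],
])

```text
clock: 15.75
tcp_pos: [0.5352, -0.1998, 0.0911]
eef_rot: [0.837, 0.033, 0.544, -0.052]
ft_force: [0.3, 0.5, -0.6]
gripper_width: 0.0225
```

move_arm([
  [-0.3, 0, 3, 0, 0, 0, 0],
  [0, 0, 0, 0, 0, 0, 0],
])

```text
clock: 16.0
tcp_pos: [0.5364, -0.1995, 0.0915]
eef_rot: [0.836, 0.033, 0.546, -0.051]
ft_force: [-1.7, -0.1, -1.5]
gripper_width: 0.022
```

Run:
```python
from dock import *
s=monitor.state(); print(s["clock"],s["gripper_width"],s["ft_force"]);T0=pose(); print(T0[:3,3],lighter())
M,o=bed(Q); print("force bed",M.T@s["ft_force"])
```

```text
16.0 0.021978017030194412 [-1.72459273 -0.12626368 -1.46297523]
[ 0.53642052 -0.19948552  0.091502  ] ('bed mm', array([-5.6,  0.6, 14.7]), 'theta', np.float64(6.26), 'yaw', np.float64(0.02), 'roll', np.float64(-0.01))
force bed [-2.20031587 -0.33697773 -0.41894532]
```

move_arm([
  [-0.3, 0, 3, 0, 0, 0, 0],
  [-0.3, 0, 2, 0, 0, 0, 0],
  [0, 0, 0, 0, 0, 0, 0],
])

```text
clock: 16.38
tcp_pos: [0.5402, -0.1999, 0.0936]
eef_rot: [0.835, 0.034, 0.546, -0.052]
ft_force: [-6.0, 0.4, -3.8]
gripper_width: 0.0224
```

Run:
```python
from dock import *
s=monitor.state(); print(s["clock"],s["gripper_width"],s["ft_force"]);T0=pose(); print(T0[:3,3],lighter())
M,o=bed(Q); print("force bed",M.T@s["ft_force"])
```

```text
16.375 0.02241672490685656 [-6.04151763  0.44298643 -3.7901436 ]
[ 0.54015066 -0.19986963  0.09363219] ('bed mm', array([-1.2,  0.7, 14.7]), 'theta', np.float64(6.34), 'yaw', np.float64(0.0), 'roll', np.float64(-0.01))
force bed [-7.13470772 -0.30187123 -0.25725544]
```

move_arm([
  [-0.2, -0.3, 2, 0, 0, 0, 0],
  [-0.2, -0.3, 2, 0, 0, 0, 0],
  [0, 0, 0, 0, 0, 0, 0],
])

```text
clock: 16.75
tcp_pos: [0.5426, -0.2003, 0.0948]
eef_rot: [0.835, 0.034, 0.547, -0.051]
ft_force: [-7.1, 0.3, -2.4]
gripper_width: 0.0223
```

Run:
```python
from dock import *
s=monitor.state(); print(s["clock"],s["gripper_width"],s["ft_force"]);T0=pose(); print(T0[:3,3],lighter())
M,o=bed(Q); print("force bed",M.T@s["ft_force"])
c=cap("wrist","w18");cap("top","t18");cap("side","s18")
im=cv2.imread("pics/t18.png"); b=cv2.resize(im[130:220,320:390],None,fx=6,fy=6,interpolation=cv2.INTER_CUBIC)
im=cv2.imread("pics/s18.png"); a=cv2.resize(im[180:290,320:400],(376,540),interpolation=cv2.INTER_CUBIC)
cv2.imwrite("pics/st18.png",np.hstack([a,b]))
```

```text
16.75 0.022278805703798643 [-7.05223319  0.32492741 -2.37647023]
[ 0.54257246 -0.20025375  0.09483567] ('bed mm', array([ 1.5,  0.6, 14.5]), 'theta', np.float64(6.45), 'yaw', np.float64(-0.0), 'roll', np.float64(0.04))
force bed [-7.28400983 -0.54308829  1.46131358]
```

View pics/w18.png

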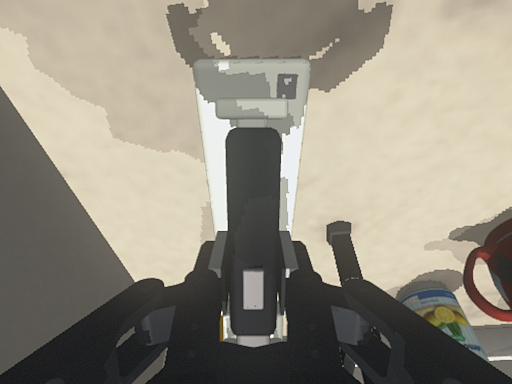

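View pics/st18.png

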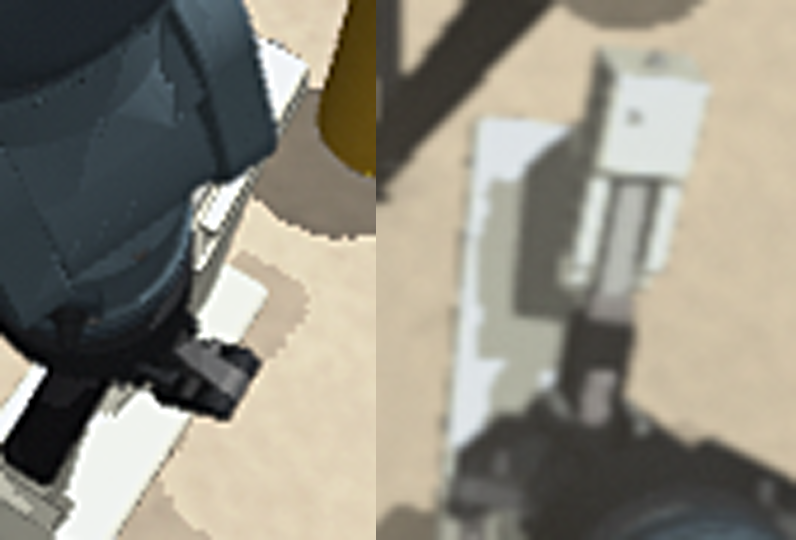

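Run:
```python
from dock import *
c=cap("wrist");T0=pose();M,o=bed(Q)
im=np.array(c["image"]); print(im[90:135,225:280].max(2).mean(1).round(0).astype(int).tolist())
def onbed(u,v,z):
    a,d=ray(c,u,v); a=M.T@(a-o); d=M.T@d; return (a+d*(z-a[2])/d[2])*1000
for v in(99,118,119): print(v,onbed(252,v,.012).round(1))
print("sides",onbed(216,110,.012).round(1),onbed(288,110,.012).round(1))
# tail top rear edge: tool plane lighter z=20
a,d=ray(c,253,128); a=T0[:3,:3].T@(a-T0[:3,3]); d=T0[:3,:3].T@d
x=-.0025-.020; p=a+d*(x-a[0])/d[0]; print("tail in tool",p.round(4))
w=M.T@(T0[:3,3]+T0[:3,:3]@p-o); print("tail top bed",(w*1000).round(1))
```

```text
[144, 144, 144, 145, 145, 145, 146, 139, 137, 158, 173, 185, 193, 192, 191, 192, 190, 187, 185, 179, 176, 173, 171, 170, 170, 165, 152, 143, 123, 131, 163, 161, 160, 160, 161, 164, 159, 137, 101, 95, 88, 86, 84, 82, 80]
99 [-63.   0.  12.]
118 [-53.9   0.   12. ]
119 [-53.4   0.   12. ]
sides [-57.7 -17.7  12. ] [-57.7  17.7  12. ]
tail in tool [-0.0225 -0.0001 -0.0628]
tail top bed [-49.4   0.5  40.4]
```

Run:
```python
from dock import *
T0=pose(); print(lighter(T0))
p,Rm=tool(.0036,.0145,6.4); T=rows(T0,p,Rm,2,nd=1,g=0)
for k in range(1,8):
    th=6.4*(1-k/7); p,Rm=tool(.0034,.001+.0135*th/6.4,th); T=rows(T,p,Rm,1,nd=1,g=0)
print(lighter(T))
```

```text
('bed mm', array([ 1.3,  0.6, 14.5]), 'theta', np.float64(6.46), 'yaw', np.float64(-0.01), 'roll', np.float64(0.04))
[-0.1, -0.3, 1.1, 0.0, 0.0, 0.0, 0.0] ,
[-0.1, -0.3, 1.2, 0.0, 0.0, 0.0, 0.0] ,
end [ 0.5444 -0.2011  0.0958]
[1.7, 0.0, 0.0, 0.0, -1.0, 0.0, 0.0] ,
end [ 0.545  -0.2012  0.0943]
[1.8, 0.0, 0.2, 0.0, -0.9, 0.0, 0.0] ,
end [ 0.546  -0.2013  0.0927]
[1.8, 0.0, 0.2, 0.0, -0.9, 0.0, 0.0] ,
end [ 0.5469 -0.2014  0.0912]
[1.8, 0.0, 0.2, 0.0, -0.9, 0.0, 0.0] ,
end [ 0.5479 -0.2015  0.0897]
[1.7, 0.0, 0.1, 0.0, -0.9, 0.0, 0.0] ,
end [ 0.5487 -0.2016  0.0882]
[1.8, 0.0, 0.1, 0.0, -0.9, 0.0, 0.0] ,
end [ 0.5497 -0.2017  0.0867]
[1.8, 0.0, 0.1, 0.0, -1.0, 0.0, 0.0] ,
end [ 0.5506 -0.2019  0.0851]
('bed mm', array([3.4, 0. , 1. ]), 'theta', np.float64(-0.04), 'yaw', np.float64(-0.02), 'roll', np.float64(0.04))
```

move_arm([
  [-0.1, -0.3, 1.5, 0, 0, 0, 0],
  [-0.1, -0.3, 1.5, 0, 0, 0, 0],
  [1.7, 0, 0.2, 0, -1, 0, 0],
  [1.8, 0, 0.2, 0, -0.9, 0, 0],
  [1.8, 0, 0.2, 0, -0.9, 0, 0],
  [0, 0, 0, 0, 0, 0, 0],
])

```text
clock: 17.7
tcp_pos: [0.5466, -0.2008, 0.0904]
eef_rot: [0.848, 0.033, 0.527, -0.052]
ft_force: [-8.6, 1.3, -4.4]
gripper_width: 0.0225
```

Run:
```python
from dock import *
s=monitor.state(); print(s["clock"],s["gripper_width"],s["ft_force"]);T0=pose(); print(T0[:3,3],lighter())
M,o=bed(Q); print("force bed",M.T@s["ft_force"])
c=cap("wrist","w19")
cv2.imwrite("pics/w19c.png",cv2.resize(cv2.imread("pics/w19.png")[40:190,180:330],None,fx=4,fy=4,interpolation=cv2.INTER_CUBIC))
```

```text
17.7 0.022477055778756996 [-8.59968321  1.25025491 -4.36075202]
[ 0.54663086 -0.20076316  0.09043545] ('bed mm', array([2.7, 0.6, 8.2]), 'theta', np.float64(3.77), 'yaw', np.float64(-0.04), 'roll', np.float64(0.09))
force bed [-9.70450453  0.18531622  0.56753559]
```

View pics/w19c.png

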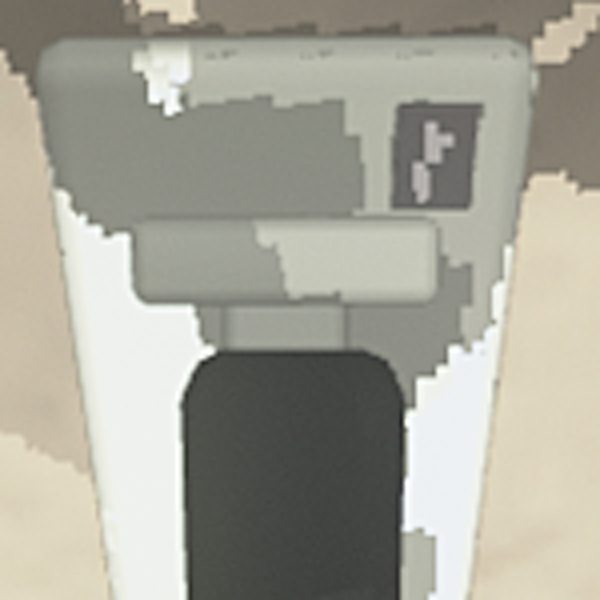

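Run:
```python
from dock import *
T=pose()
for k in range(1,5):
    th=3.77*(1-k/4); p,Rm=tool(.0028,.0010+.0072*th/3.77,th); T=rows(T,p,Rm,1,nd=1,g=0)
print(lighter(T))
```

```text
[1.7, -0.6, 0.0, 0.0, -0.9, -0.1, 0.0] ,
end [ 0.5475 -0.2015  0.0891]
[1.7, 0.0, 0.2, 0.0, -1.0, 0.0, 0.0] ,
end [ 0.5484 -0.2016  0.0877]
[1.6, 0.0, 0.1, 0.0, -0.9, 0.0, 0.0] ,
end [ 0.5493 -0.2017  0.0863]
[1.7, 0.0, 0.0, 0.0, -1.0, 0.0, 0.0] ,
end [ 0.5501 -0.2018  0.0848]
('bed mm', array([ 2.8, -0. ,  1. ]), 'theta', np.float64(-0.04), 'yaw', np.float64(-0.03), 'roll', np.float64(-0.0))
```

move_arm([
  [1.7, -0.2, 0.1, 0, -0.9, 0, 0],
  [1.7, -0.2, 0.2, 0, -1, 0, 0],
  [1.6, 0, 0.2, 0, -0.9, 0, 0],
  [1.7, 0, 0, 0, -1, 0, 0],
  [0, 0, 0, 0, 0, 0, 0],
])

```text
clock: 18.38
tcp_pos: [0.5501, -0.2013, 0.0844]
eef_rot: [0.864, 0.032, 0.499, -0.052]
ft_force: [-5.1, 2.0, -5.9]
gripper_width: 0.0226
```

Run:
```python
from dock import *
s=monitor.state(); print(s["clock"],s["gripper_width"],s["ft_force"]);T0=pose(); print(T0[:3,3],lighter())
M,o=bed(Q); print("force bed",M.T@s["ft_force"])
c=cap("wrist","w20")
cv2.imwrite("pics/w20c.png",cv2.resize(cv2.imread("pics/w20.png")[40:190,180:330],None,fx=4,fy=4,interpolation=cv2.INTER_CUBIC))
```

```text
18.375 0.022587332171507782 [-5.0701685   1.95685873 -5.90812819]
[ 0.55013855 -0.20128018  0.08439927] ('bed mm', array([2.5, 0.5, 0.6]), 'theta', np.float64(-0.01), 'yaw', np.float64(-0.04), 'roll', np.float64(0.13))
force bed [-7.5197596   1.3197743  -2.48058358]
```

View pics/w20c.png

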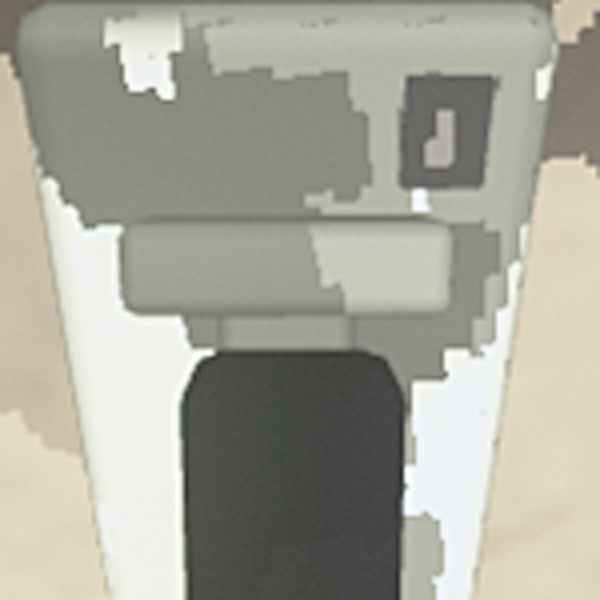

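move_arm([
  [0.8, 0, 0, 0, 0, 0, 0],
  [0.8, 0, 0, 0, 0, 0, 0],
  [0, 0, 0, 0, 0, 0, 0],
])

```text
clock: 18.8
tcp_pos: [0.5504, -0.2014, 0.0841]
eef_rot: [0.864, 0.032, 0.499, -0.053]
ft_force: [-19.4, 4.9, 9.9]
gripper_width: 0.0223
```

Run:
```python
from dock import *
s=monitor.state(); print(s["clock"],s["gripper_width"]);print(lighter())
M,o=bed(Q); print("force bed",M.T@s["ft_force"])
```

```text
18.8 0.02233969520682142
('bed mm', array([2.6, 0.5, 0.2]), 'theta', np.float64(-0.01), 'yaw', np.float64(-0.06), 'roll', np.float64(0.1))
force bed [-12.21574093   2.46994042  18.5062954 ]
```

move_arm([
  [-0.5, 0, 0, 0, 0, 0, 0.1],
  [0, 0, 0, 0, 0, 0, 0.4],
  [0, 0, 0, 0, 0, 0, 0.5],
  [0, 0, 0, 0, 0, 0, 0.5],
  [0, 0, 0, 0, 0, 0, 0.5],
])

```text
clock: 19.42
tcp_pos: [0.5552, -0.204, 0.0877]
eef_rot: [0.867, 0.03, 0.495, -0.053]
ft_force: [0.6, 0.8, 0.2]
gripper_width: 0.0429
```

Run:
```python
from dock import *
s=monitor.state(); print(s["clock"],s["gripper_width"],s["ft_force"]);print(lighter())
c=cap("wrist","w21")
cv2.imwrite("pics/w21c.png",cv2.resize(cv2.imread("pics/w21.png")[40:340,130:380],None,fx=2,fy=2,interpolation=cv2.INTER_CUBIC))
```

```text
19.425 0.04288175941381938 [0.59448106 0.77392719 0.21167635]
('bed mm', array([ 8.8, -1.6,  0.7]), 'theta', np.float64(-0.54), 'yaw', np.float64(0.07), 'roll', np.float64(-0.04))
```

View pics/w21c.png

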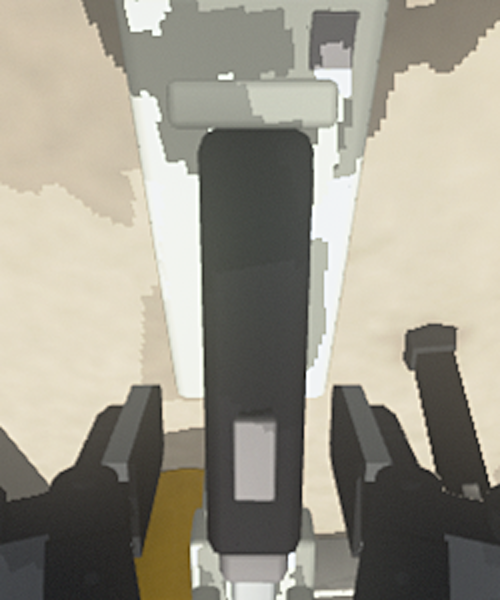

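move_arm([
  [-10, 0, 0, 0, 0, 0, 0.5],
  [-25, 0, 0, 0, 0, 0, 0.5],
  [-40, 0, 0, 0, 0, 0, 0.5],
  [-45, 0, 0, 0, 0, 0, 0.5],
  [-45, 0, -20, 0, 0, 0, 0.5],
  [-20, 0, -30, 0, 0, 0, 0.5],
  [0, 20, -30, 0, 0, 0, 0.5],
  [0, 0, 0, 0, 0, 0, 0.5],
])

```text
clock: 20.48
tcp_pos: [0.3927, -0.1615, 0.2042]
eef_rot: [0.866, 0.031, 0.497, -0.053]
ft_force: [-0.3, -0.1, 0.7]
gripper_width: 0.0426
```

Run:
```python
from dock import *
import pickle
s=monitor.state(); print(s["clock"],s["gripper_width"],s["ft_force"],s["tcp_pos"])
for n in("side","top","wrist"): pickle.dump(cap(n,n[0]+"22"),open(n+"22.pkl","wb"))
im=cv2.imread("pics/t22.png"); b=cv2.resize(im[130:240,310:390],None,fx=5,fy=5,interpolation=cv2.INTER_CUBIC)
im=cv2.imread("pics/s22.png"); a=cv2.resize(im[180:290,300:380],None,fx=5,fy=5,interpolation=cv2.INTER_CUBIC)
cv2.imwrite("pics/st22.png",np.hstack([a,b]))
```

```text
20.475 0.04264304215340224 [-0.32530807 -0.11060717  0.72332593] [ 0.39272125 -0.1615096   0.20418182]
```

View pics/st22.png

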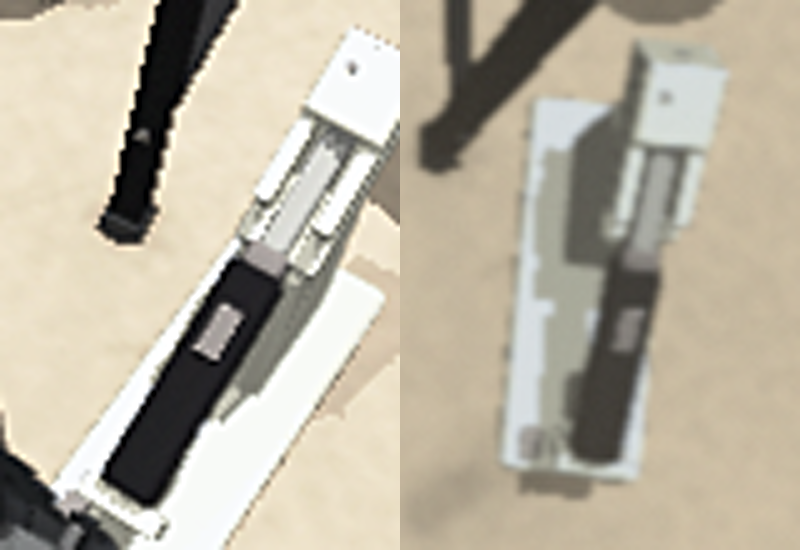

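View pics/w22.png

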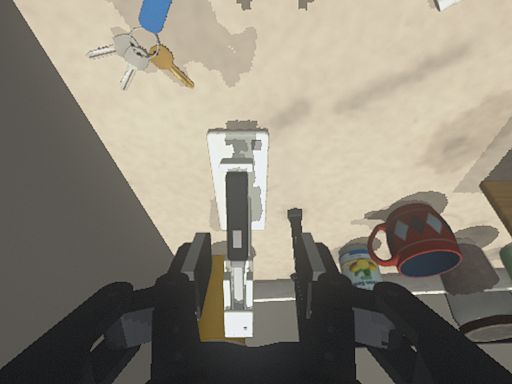

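View pics/s22.png

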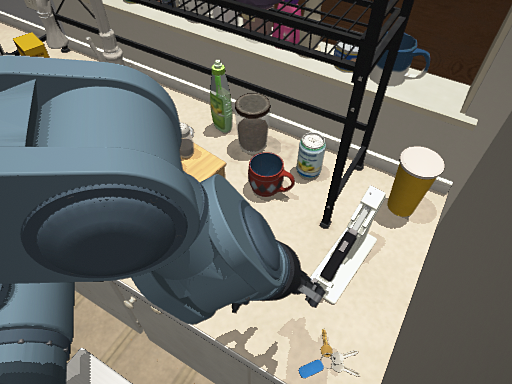

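Run:
```python
from dock import *
import pickle
S=pickle.load(open("side22.pkl","rb"));T=pickle.load(open("top22.pkl","rb"));W=pickle.load(open("wrist22.pkl","rb"));M,o=bed(Q)
s=lambda x,y:(300+(x+.5)/5-.5,180+(y+.5)/5-.5); t=lambda x,y:(310+(x-400+.5)/5-.5,130+(y+.5)/5-.5)
for n,a,b in(("tail",(128,490),(596,457)),("front",(260,262),(637,262))):
    p,e=tri(ray(S,*s(*a)),ray(T,*t(*b))); print(n,(M.T@(p-o)*1000).round(1),np.round(e,4))
for n,q in(("tail",(-.0525,0,.02)),("front",(.0525,0,.02)),("stop",(-.0525,0,.012))):
    w=o+M@np.array(q); u=proj(S,w);v=proj(T,w); print(n,"side",((u[0]+.5-300)*5-.5).round(0),((u[1]+.5-180)*5-.5).round(0),"top",(400+(v[0]+.5-310)*5-.5).round(0),((v[1]+.5-130)*5-.5).round(0),"wrist",np.round(proj(W,w),1))
```

```text
tail [-49.9  -0.5  17. ] [0.0007 0.0007]
front [55.3  1.3 17.8] [0.001 0.001]
tail side 124.0 495.0 top 594.0 465.0 wrist [235.7 175. ]
front side 261.0 269.0 top 637.0 271.0 wrist [237.2 262.4]
stop side 127.0 495.0 top 591.0 457.0 wrist [236.1 173. ]
```

Run:
```python
from bench import job,monitor
s=monitor.state();print(s["clock"],abs(s["joint_velocities"]).max()); print(job.finish_job())
```

```text
20.625 0.018825498924152282
the job is handed in; nothing more can be done
None
```

The lighter is on the dock and the job is handed in at 20.6 s. I drew it out by the nose and laid it flat on the open worktop, where I let go. Then I took it by the handle, slid the nose under the hood against the contact, swung the tail down behind the stop and released it.

**Final pictures:** These show the nose under the hood, the tail against the upslope face of the stop and the gripper well clear. The mug shows in place, and I saw no contact with the jars or shaker, but the arm hid most of the shelf in the last side picture, so I did not check those again.

**Side and top views together:** Both ends of the handle are at the same height above the bed, within 1 mm, so it lies flat. They read about 2–3 mm farther up the slope and 2–3 mm lower than the home position. The pictures do not show that offset against the stop, and I put it down to calibration and pixel picking. I have no direct reading of the contact joint; against the stop it should be near 3 mm.

**What did not go to plan:**
- **First grasp:** It closed on air above the nose. The fingertips turned out to end a few millimetres behind the reported TCP instead of 19 mm ahead of it, so I worked from table contact and the pictures.
- **Dock fit:** My first fit assumed the wrong place for the end of the rail. I left that value free, and the wrist and fixed cameras then agreed to about 1 mm in position.

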